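# Stow the brass liner plates and clip the box shut

## Task

Put all the brass liner plates away: the guide strips on the granite leave no room for fingers beside them, so slide each one along its lane out over the front edge to get a grip, and stack them flat and squarely on the two battens in the grey box, along its length. Then fit the green lid fully home with all clips still open, and snap the four yellow clips fully down over its rim in opposite-corner order: any clip first, next the one diagonally opposite, and only then the other two. Do not shift the sharpening stone, the oil bottle or the knife.

Things in the scene. Friction and masses are not known exactly. Their poses are not given: they have to be found in the camera images.
- granite: Dark granite surface plate, fixed, 230 (x) x 250 (y) x 50 (z) mm, with four fixed steel guide strips on top (200 x 18 x 6 mm high, along x from x = -110 to +90 mm, at y = -112.5, -37.5, 37.5, 112.5 mm). Between them are three lanes 57 mm wide (y = -75, 0, 75 mm), open at the front (-x, towards the robot). Origin: centre of its underside. Clear space before the front face.
- granite_edge (a point): Middle of the upper front edge of the granite plate, 115 mm from its centre along granite -x, 50 mm above the bench; axes as granite (the edge runs along y).
- plate_1: Brass liner plate, 110 (x) x 45 (y) x 3 mm, 0.12 kg, a small dark dot at each end, lying flat in a lane of the granite plate, along it; absent (None) in some starts. Origin: centre of its underside. Slides easily (friction about 0.3) on the granite under a fingertip pressed on it (about 5 N); with over 35 mm overhanging, grip it across its 45 mm width from above. Interchangeable.
- plate_2: Brass liner plate, 110 (x) x 45 (y) x 3 mm, 0.12 kg, a small dark dot at each end, lying flat in a lane of the granite plate, along it; absent (None) in some starts. Origin: centre of its underside. Slides easily (friction about 0.3) on the granite under a fingertip pressed on it (about 5 N); with over 35 mm overhanging, grip it across its 45 mm width from above. Interchangeable.
- plate_3: Brass liner plate, 110 (x) x 45 (y) x 3 mm, 0.12 kg, a small dark dot at each end, lying flat in a lane of the granite plate, along it; absent (None) in some starts. Origin: centre of its underside. Slides easily (friction about 0.3) on the granite under a fingertip pressed on it (about 5 N); with over 35 mm overhanging, grip it across its 45 mm width from above. Interchangeable.
- box: Grey open storage box, fixed, 170 (x) x 126 (y) x 44 (z) mm, walls 5 mm, floor 5 mm thick. Origin: centre of its underside; x along its length. Two wooden battens 22 (x) x 34 (y) mm stand inside at x = -32 and +32 mm, y = 0, tops 19 mm above the origin: the stack lies on both, along x, centred, with finger room beside it (inside width 116 mm). Two yellow clips at each end.
- lid: Loose lid, 0.2 kg: green plate 176 (x) x 132 (y) x 6 mm over a black tongue 153 x 109 x 8 mm that drops inside the box walls (3.5 mm play each side). Origin: centre of the tongue's underside; top face 14 mm above it. Starts on the bench, right way up. Seated on the box, its origin is 36 mm and its top face 50 mm above the box's origin; fits either way round.
- lid_handle (a point): Point to grip on the lid's black bar handle, 36 mm above the lid's origin (TCP here leaves the fingertips 3 mm above the top face). The bar is 60 (lid x) x 16 (lid y) x 28 mm high, standing on the middle of the top face; grip it across its 16 mm.
- clip_a (a joint): Angle of the yellow clip at the box's +x +y corner: 0 = fully down over the lid's rim, 1.57 = upright, more = leaning outwards, open; stop at 2.0. Diagonal partner: c. The hinge is stiff (0.1 N m) and stays where it is left: sweep it inwards over the lid with closed fingertips from outside, low above the lid, then press its free end down on the rim (about 4 N turns it).
- clip_b (a joint): Angle of the yellow clip at the box's -x +y corner: 0 = fully down over the lid's rim, 1.57 = upright, more = leaning outwards, open; stop at 2.0. Diagonal partner: d. The hinge is stiff (0.1 N m) and stays where it is left: sweep it inwards over the lid with closed fingertips from outside, low above the lid, then press its free end down on the rim (about 4 N turns it).
- clip_c (a joint): Angle of the yellow clip at the box's -x -y corner: 0 = fully down over the lid's rim, 1.57 = upright, more = leaning outwards, open; stop at 2.0. Diagonal partner: a. The hinge is stiff (0.1 N m) and stays where it is left: sweep it inwards over the lid with closed fingertips from outside, low above the lid, then press its free end down on the rim (about 4 N turns it).
- clip_d (a joint): Angle of the yellow clip at the box's +x -y corner: 0 = fully down over the lid's rim, 1.57 = upright, more = leaning outwards, open; stop at 2.0. Diagonal partner: b. The hinge is stiff (0.1 N m) and stays where it is left: sweep it inwards over the lid with closed fingertips from outside, low above the lid, then press its free end down on the rim (about 4 N turns it).
- clip_a_tip (a point): Middle of the free end of clip a's arm, 33 mm from its hinge. The arm is 38 x 24 x 6 mm. Hinge axis along box y, at (+94, +38, 47) mm in the box frame. Fully down, the arm reaches from 5 mm outside the hinge to 33 mm inwards, underside 3.5 mm and top 9.5 mm above the hinge.
- clip_b_tip (a point): Middle of the free end of clip b's arm, 33 mm from its hinge. The arm is 38 x 24 x 6 mm. Hinge axis along box y, at (-94, +38, 47) mm in the box frame. Fully down, the arm reaches from 5 mm outside the hinge to 33 mm inwards, underside 3.5 mm and top 9.5 mm above the hinge.
- clip_c_tip (a point): Middle of the free end of clip c's arm, 33 mm from its hinge. The arm is 38 x 24 x 6 mm. Hinge axis along box y, at (-94, -38, 47) mm in the box frame. Fully down, the arm reaches from 5 mm outside the hinge to 33 mm inwards, underside 3.5 mm and top 9.5 mm above the hinge.
- clip_d_tip (a point): Middle of the free end of clip d's arm, 33 mm from its hinge. The arm is 38 x 24 x 6 mm. Hinge axis along box y, at (+94, -38, 47) mm in the box frame. Fully down, the arm reaches from 5 mm outside the hinge to 33 mm inwards, underside 3.5 mm and top 9.5 mm above the hinge.
- stone: Bystander: grey sharpening stone on a wooden base, 70 x 210 x 50 mm. Origin: centre of its underside.
- oil: Bystander: amber oil bottle, 52 mm across, 130 mm high. Origin: centre of its underside.
- knife: Bystander: folded pocket knife with a wooden handle, 100 x 22 x 14 mm. Origin: centre of its underside.
Things that resemble listed ones, but are neither listed nor needed, are in the scene too. Of the things like the lid, leave any that is blue; of the rest the smaller one is meant.

How it is judged:
On the way, in this order (a step that is already met when the one before it is completed fails the run):
1. all the brass plates are stacked on the battens in the box (x of plate_1 in the frame of box between -0.015 and 0.015 m and y of plate_1 in the frame of box between -0.015 and 0.015 m and z of plate_1 in the frame of box between 0.015 and 0.032 m and angle between the x axis of each of plate_1, plate_2, plate_3 and the x axis of box, either way round below 0.2 rad and angle between the z axis of each of plate_1, plate_2, plate_3 and the z axis of box, either way round below 0.06 rad and x of plate_2 in the frame of box between -0.015 and 0.015 m and y of plate_2 in the frame of box between -0.015 and 0.015 m and z of plate_2 in the frame of box between 0.015 and 0.032 m and x of plate_3 in the frame of box between -0.015 and 0.015 m and y of plate_3 in the frame of box between -0.015 and 0.015 m and z of plate_3 in the frame of box between 0.015 and 0.032 m), for 0.3 s.
2. the lid is fully home on the box while all four clips are open (x of lid in the frame of box between -0.007 and 0.007 m and y of lid in the frame of box between -0.007 and 0.007 m and z of lid in the frame of box between 0.032 and 0.039 m and angle between the x axis of lid and the x axis of box, either way round below 0.08 rad and angle between the z axis of lid and the z axis of box, either way round below 0.04 rad and value of joint each of clip_a, clip_b, clip_c, clip_d above 0.7 rad), for 0.2 s.
3. two diagonally opposite clips are down while the other two are still open (((value of joint each of clip_a, clip_c below 0.12 rad and value of joint each of clip_b, clip_d above 0.7 rad) or (value of joint each of clip_b, clip_d below 0.12 rad and value of joint each of clip_a, clip_c above 0.7 rad))), for 0.2 s.
At the end, for the whole second after the job is handed in: Every plate present lies flat on the battens or on other plates, centred in the box to 15 mm and 0.2 rad; the lid is seated (7 mm, 0.08 rad, under 3 mm proud); all four clips are down (below 0.12 rad); all at rest (all of step 1 and x of lid in the frame of box between -0.007 and 0.007 m and y of lid in the frame of box between -0.007 and 0.007 m and z of lid in the frame of box between 0.032 and 0.039 m and angle between the x axis of lid and the x axis of box, either way round below 0.08 rad and angle between the z axis of lid and the z axis of box, either way round below 0.04 rad and value of joint each of clip_a, clip_b, clip_c, clip_d below 0.12 rad and linear speed of lid below 0.02 m/s); the robot touches nothing.
It fails at once if the stone is shifted by more than 30 mm (distance of stone from where it was at the start of the episode above 0.03 m).
It fails at once if the oil is shifted by more than 30 mm (distance of oil from where it was at the start of the episode above 0.03 m).
It fails at once if the knife is shifted by more than 30 mm (distance of knife from where it was at the start of the episode above 0.03 m).
Of plate_1, plate_2, plate_3 only 2 to 3 are there at a start; the rules pass over those that are not, and their reading is None.
At some moment in a run one of lid may be knocked a few centimetres aside while the robot is not near it.
It also fails if it takes over 210 s, if anything falls off the work surface, if the arm or the gripper's body presses on something with over 40 N, if the wrist force passes 120 N, or if a joint passes its speed limit or range.

## Robot

A 7-joint arm with a two-finger parallel gripper is mounted at the origin on the work surface. World frame = base frame: x ahead of the robot, y to its left, z up, the work surface at z = 0. Lengths are in m, angles in rad, forces in N, time in s.
With the tool pointing down it reaches from about 0.4 to 0.875 m from the base axis. Payload 19.3 kg.
Tool frame: the origin (TCP) lies between the finger pads, 19 mm behind the fingertips; this is the grasp point; x points along the fingers, y is the direction in which the jaws open and shut, and the axes are right-handed (so a half turn about x gives the same grasp; the last joint's range is limited). The gripper opens to 85 mm and grips with 20 to 120 N. Pads are 22 mm wide; open, the fingers measure 114 mm over their backs; the gripper's body (76 mm by 85 mm) begins 54 mm behind the grasp point. The pads swing forward as they close: fully open they stand 13 mm farther back than shut.
Start: joints at [1.275, 0.521, -0.036, 1.599, 0.021, 1.021, -0.113], TCP at [0.14, -0.609, 0.25] pointing down, gripper open.
Joint ranges: [-2.91, 2.91], [-0.3, 2.13], [-1.5, 1.42], [0.17, 2.43], [-1.26, 4.41], [0.16, 1.93], [-2.52, 2.52]. Speed limits (rad/s): [1.89, 1.89, 2.39, 2.39, 3.01, 3.01, 3.01].

## Interface

Orientations are given as [roll, pitch, yaw] about the fixed x, y, z axes, in that order (R = Rz(yaw) Ry(pitch) Rx(roll)).
In Python, from workcell import monitor, optics, bot gives the robot as it stands.
- The arm moves only by the tool arm_command, never from a script. Its arguments are lists of equal length, an entry for each row: "delta_pos": the shift along the tool's x, y, z as a fraction of full scale, a list of three; "rotation": the turn, a rotation vector about the tool's x, y, z as a fraction of full scale, a list of three. In form: {"delta_pos": [[dx, dy, dz], ...], "rotation": [[wx, wy, wz], ...]}. A call has 1 to 10 rows; each row shifts and turns the pose as measured when the row begins, along the tool's axes as they then stand; what a row does not reach is not made up. Full scale, the value 1, is 30 mm for a shift and 6 degrees for a turn. A row lasts 1/10 s, in which the tool goes at most 50 mm and 8.59 degrees, less where a joint would pass 70% of its speed; a pose out of reach is approached as far as the arm can. A call with a number of a shift or a turn outside -1 to 1 is refused whole. A call with a gripper value outside its range is refused whole. "gripper" is the closure, from -1 (fully open) to 1 (shut), so that 0 is half open, set as the call begins (left out, the last holds). The fingers move at their own pace and stop on an object; "grip_force" is the grip in N (left out, the last holds). Time passes only in rows, so rows that do not move let the fingers close. It gives the time, the measured TCP pose, the force and the opening at its end, in the units of the state.
- monitor.observe(): the state, without advancing time (a new reading comes with each control period).
- optics.grab_frame(name): name is "side" or "top" or "wrist"; returns the picture (384x512x3 uint8, red, green, blue); there is no depth.
- optics.camera_params(name): a dict with "fx", "fy", "cx", "cy" (pixels), "origin" and "rotation" of the camera in the world. Camera axes: x right, y down, z forward; pixel columns grow to the right and rows downward; lengths in m; the calibration is good to about 2 mm. A picture is of the moment at which its call begins: read the wrist's pose just before it. camera_params takes no time and is no camera call; for the wrist camera it gives the pose at the moment of the call.
- bot.job_done(): hands the job in, once; it reports no verdict.
The state is a dict: "clock": time; "qpos": joint angles; "qd": joint speeds; "joint_efforts": joint torques, N m; "position": TCP position; "tool_rot": TCP orientation; "force": force on the tool from outside, world axes, zero at the start; "moment": the same for the moment, N m; "grip_width": finger opening in m.
Only numpy, scipy, OpenCV 4.12 (cv2) and the standard library are available. Lean on these libraries where they do the work, as an engineer would, in place of code of your own. Each camera call takes 0.05 s, during which the arm holds its last target. There are 200 camera calls.

## Working session

There is one attempt and no reset: what is moved stays moved. The work goes in short steps, Python scripts to look and compute and a tool call to move; the robot and the scene stay as the last step left them, time stands still between calls to the robot, and variables do not carry over. Pictures are saved under pics/ and viewed, about 12 in all and at most 16, crops included, and the job is handed in when it is done.

Besides the shell and the picture viewer there is one more tool, called after "Call:" as a command line: name --argument value ..., lists and objects as JSON in quotes. arm_command: Moves the arm, as the interface text tells. Its arguments: {"type":"object","properties":{"delta_pos":{"type":"array","items":{"type":"array","items":{"type":"number"}}},"rotation":{"type":"array","items":{"type":"array","items":{"type":"number"}}},"gripper":{"type":"number"},"grip_force":{"type":"number"}},"required":["delta_pos","rotation"]}

```bash
mkdir -p pics; ls; python3 - <<'E'
from workcell import monitor, optics, bot
import cv2,numpy as np
s=monitor.observe(); print({k:np.round(v,3).tolist() for k,v in s.items()})
for n in ("top","side"):
    im=optics.grab_frame(n); cv2.imwrite(f"pics/{n}0.png",cv2.resize(im[:,:,::-1],None,fx=1.5,fy=1.5,interpolation=cv2.INTER_CUBIC)); np.save(f"pics/{n}0.npy",im)
    p=optics.camera_params(n); print(n,{k:np.round(v,4).tolist() for k,v in p.items()})
p=optics.camera_params("wrist"); print({k:np.round(v,4).tolist() for k,v in p.items()})
E
```

```text
pics
{'clock': 0.0, 'qpos': [1.275, 0.522, -0.036, 1.6, 0.021, 1.021, -0.113], 'qd': [-0.0, 0.0, 0.002, -0.002, 0.001, -0.0, 0.001], 'joint_efforts': [0.0, -92.711, 1.98, -36.992, 0.018, 0.008, 0.0], 'position': [0.14, -0.609, 0.249], 'tool_rot': [-1.512, 1.57, 1.855], 'force': [-0.332, -0.574, -0.135], 'moment': [-0.024, -0.01, -0.028], 'grip_width': 0.085}
top {'fx': 349.0252, 'fy': 349.0252, 'cx': 251.3498, 'cy': 193.6565, 'origin': [0.2566, -0.1539, 1.28], 'rotation': [-2.9181, 0.0053, -1.5729]}
side {'fx': 497.0137, 'fy': 497.0137, 'cx': 249.7225, 'cy': 182.9002, 'origin': [-0.1723, 0.6938, 0.951], 'rotation': [-2.253, 0.0203, -2.463]}
{'fx': 326.995, 'fy': 326.995, 'cx': 253.3197, 'cy': 192.5211, 'origin': [0.2111, -0.5926, 0.374], 'rotation': [2.8489, 0.0014, -1.3454]}
```

View pics/top0.png

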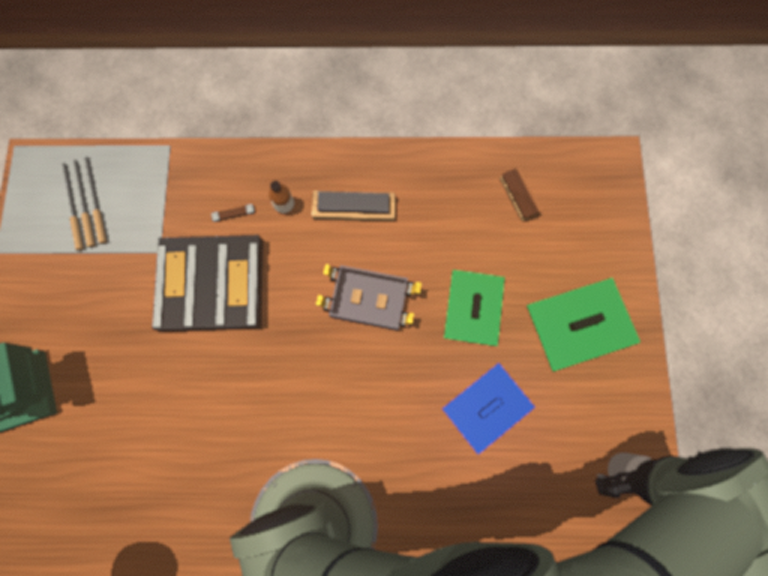

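View pics/side0.png

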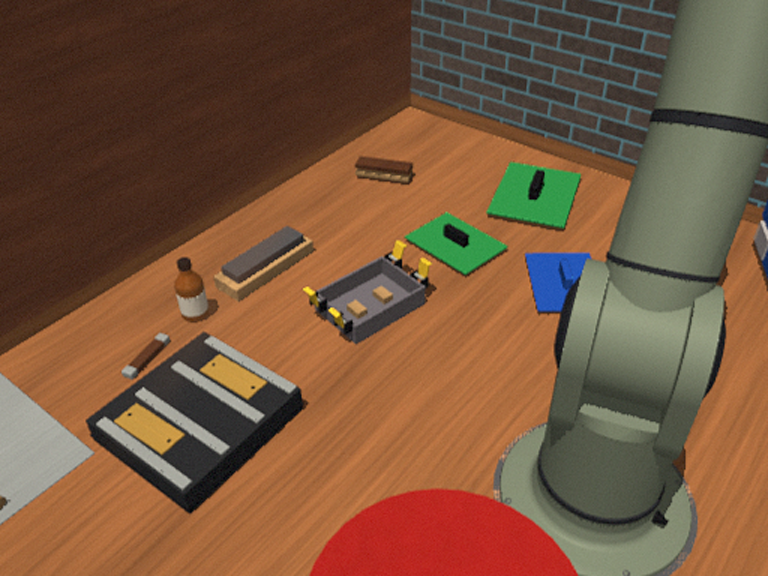

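The top view shows three lid-like things: a small green one at (475,307), a larger green one at (585,325) and a blue one at (488,408). I choose the small green one at (475,307). There are two brass plates, in the left lane at (175,274) and the right lane at (238,283), and the middle lane is empty. The box is at (370,298). The bystanders are the oil at (282,197), the stone at (354,204) and the knife at (233,212).

```bash
cat > h.py <<'E'
from workcell import monitor, optics, bot
import cv2, numpy as np
from scipy.spatial.transform import Rotation as Ro
np.set_printoptions(precision=4,suppress=True)
def rot(r): return Ro.from_euler('xyz',r).as_matrix()
def unproj(p,uv,z):
    uv=np.atleast_2d(np.asarray(uv,float)); R=rot(p['rotation']); o=np.array(p['origin'])
    d=np.c_[(uv[:,0]-p['cx'])/p['fx'],(uv[:,1]-p['cy'])/p['fy'],np.ones(len(uv))]@R.T
    return o+d*((z-o[2])/d[:,2])[:,None]
def proj(p,X):
    c=(np.atleast_2d(X)-np.array(p['origin']))@rot(p['rotation'])
    return np.c_[p['fx']*c[:,0]/c[:,2]+p['cx'],p['fy']*c[:,1]/c[:,2]+p['cy']]
def blobs(mask,n=6,amin=15):
    k,l,st,ce=cv2.connectedComponentsWithStats(mask.astype(np.uint8))
    return [(l==i,st[i,4],ce[i]) for i in sorted(range(1,k),key=lambda i:-st[i,4])[:n] if st[i,4]>=amin]
def rect(p,m,z):
    """min-area rectangle of blob m on plane z: centre, sizes, angle of long side"""
    c=max(cv2.findContours(m.astype(np.uint8),0,1)[0],key=len)[:,0,:].astype(float)
    X=unproj(p,c,z)[:,:2]; (cx,cy),(w,h),a=cv2.minAreaRect((X*1000).astype(np.float32)); a=np.deg2rad(a)
    if h>w: w,h,a=h,w,a+np.pi/2
    return np.array([cx/1000,cy/1000]),(w,h),(a+np.pi/2)%np.pi-np.pi/2
E
cat > m0.py <<'E'
from h import *
p=optics.camera_params("top"); im=np.load("pics/top0.npy"); hsv=cv2.cvtColor(im,cv2.COLOR_RGB2HSV)
H,S,V=[hsv[...,i].astype(int) for i in range(3)]
def show(n,m,z):
    for b,a,c in blobs(m): print(n,a,c,unproj(p,c,z)[0][:2],*rect(p,b,z))
show("green",(abs(H-64)<12)&(S>150),.014)
show("brass",(abs(H-19)<5)&(S>140)&(V>180),.053)
show("yellow",(abs(H-25)<4)&(S>170)&(V>180),.06)
show("dark",(V<60)&(S<80),.05)
for (x,y) in [(175,260),(340,270),(200,240),(350,310),(357,296),(330,300),(215,280),(414,287)]: print((x,y),hsv[int(y/1.5),int(x/1.5)])
E
python3 m0.py; python3 - <<'E'
import cv2
im=cv2.imread('pics/top0.png')
cv2.imwrite('pics/crop1.png',cv2.resize(im[220:360,140:520],None,fx=2.1,fy=2.1,interpolation=cv2.INTER_CUBIC))
E
```

```text
brass 346 [116.4249 182.3757] [0.5792 0.343 ] [0.5804 0.3445] (107.24872589111328, 43.34152603149414) 0.07999713970012823
brass 343 [158.3499 187.9504] [0.5578 0.189 ] [0.5582 0.1887] (105.60726928710938, 43.164886474609375) 0.024717609508920102
brass 38 [277.7105 190.7632] [ 0.5459 -0.2432] [ 0.5456 -0.2439] (29.746444702148438, 21.844404220581055) -0.25481870994983424
brass 25 [273.32 210.92] [ 0.4721 -0.2262] [ 0.4712 -0.2247] (27.529916763305664, 15.896227836608887) -0.4725208106291783
brass 24 [216.875  179.0833] [ 0.5903 -0.0226] [ 0.5906 -0.023 ] (30.254865646362305, 14.581927299499512) 0.018427639133073104
brass 24 [212.2917 199.8333] [ 0.5132 -0.0076] [ 0.5135 -0.0074] (29.961578369140625, 14.941359519958496) -0.29647121518894526
yellow 22 [272.7273 212.1364] [ 0.4665 -0.2236] [ 0.4671 -0.2228] (21.629194259643555, 10.619430541992188) -0.016503342959111933
yellow 19 [277.9474 191.2105] [ 0.5426 -0.2435] [ 0.5434 -0.2419] (22.12699317932129, 10.75570297241211) -0.019676099923778168
yellow 16 [217.1875 179.5   ] [ 0.5869 -0.0245] [ 0.5867 -0.0244] (19.90060806274414, 9.2544660
[... 389 characters left out ...]
1.516007779478969
dark 905 [ 18.8564 253.3735] [0.3251 0.6641] [0.329  0.6599] (160.1509552001953, 125.6804428100586) 0.03271377356842353
dark 697 [472.5366 308.3343] [ 0.1395 -0.8886] [ 0.1377 -0.8762] (239.04220581054688, 45.92113494873047) -1.388789855852158
dark 368 [234.0543 360.0924] [-0.0203 -0.0904] [ 0.0037 -0.1156] (185.91600036621094, 171.1607666015625) -1.491284623104841
dark 358 [185.9721 344.5838] [0.0271 0.0684] [0.0268 0.0742] (168.38400268554688, 30.412364959716797) -1.210638710061473
(175, 260) [ 18 153 224]
(340, 270) [  5  42 108]
(200, 240) [11 44 81]
(350, 310) [  4  29 149]
(357, 296) [ 16 125 225]
(330, 300) [ 11 100 138]
(215, 280) [13 39 91]
(414, 287) [ 21 190 219]
```

View pics/crop1.png

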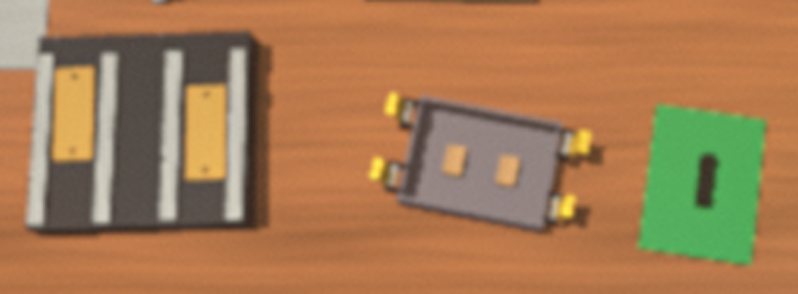

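```bash
cat > m1.py <<'E'
from h import *
p=optics.camera_params("top"); im=np.load("pics/top0.npy"); hsv=cv2.cvtColor(im,cv2.COLOR_RGB2HSV)
H,S,V=[hsv[...,i].astype(int) for i in range(3)]
def show(n,m,z,box=None,k=6):
    m=m.copy()
    if box: q=np.zeros_like(m); q[box[1]:box[3],box[0]:box[2]]=1; m&=q
    for b,a,c in blobs(m,k):
        r=rect(p,b,z); print(n,a,c,unproj(p,c,z)[0][:2],r[0],np.round(r[1]),round(r[2],3))
print(hsv[215,310],hsv[230,370],hsv[175,230])
show("green",(abs(H-60)<15)&(S>120)&(V>80),.014,(290,170,430,260))
show("strip",(S<35)&(V>130),.056,(100,150,180,225))
show("batten",(V>150)&(S>80)&(abs(H-16)<6),.019,(225,185,265,212))
show("box",(S<70)&(V>60),.03,(205,170,285,225),2)
show("handle",(V<70),.03,(300,185,335,225),1)
for n in("wrist",):
    s=monitor.observe(); R=rot(s['tool_rot']); print("tool axes cols\n",R)
    q=optics.camera_params(n); print("cam in tool",(np.array(q['origin'])-s['position'])@R, "\n",R.T@rot(q['rotation']))
E
python3 m1.py
```

```text
[ 64 133 176] [ 64 137 173] [ 12 156 189]
green 2611 [388.0042 215.928 ] [ 0.4591 -0.6477] [ 0.4614 -0.649 ] [226. 168.] -1.261
green 1414 [316.1146 204.8685] [ 0.5011 -0.3867] [ 0.5032 -0.3867] [170. 127.] -0.151
strip 357 [104.8936 179.4454] [0.5896 0.3847] [0.5777 0.3849] [254.  33.] 0.094
strip 293 [126.1502 190.256 ] [0.5489 0.3041] [0.5516 0.3037] [201.  21.] 0.024
strip 293 [146.901  189.4505] [0.5516 0.2292] [0.5532 0.2294] [198.  20.] 0.035
strip 274 [167.7299 189.135 ] [0.5526 0.154 ] [0.5549 0.154 ] [201.  20.] 0.015
batten 63 [254.1587 200.5238] [ 0.5172 -0.1581] [ 0.5172 -0.1583] [36. 24.] -0.199
batten 61 [237.1803 197.1803] [ 0.53   -0.0954] [ 0.5296 -0.0954] [36. 23.] -0.231
box 1475 [246.2414 198.3356] [ 0.5232 -0.1291] [ 0.5235 -0.1312] [182. 127.] 1.368
handle 51 [317.     203.9216] [ 0.5016 -0.3871] [ 0.5017 -0.387 ] [53. 12.] -0.142
tool axes cols
 [[-0.0003  0.2239 -0.9746]
 [ 0.001  -0.9746 -0.2239]
 [-1.     -0.001   0.    ]]
cam in tool [-0.1245 -0.     -0.073 ] 
 [[ 0.0004 -0.2885  0.9575]
 [ 1.     -0.0002 -0.0005]
 [ 0.0004  0.9575  0.2885]]
```

Call:
arm_command --delta_pos '[[0, -0.38, -0.91], [0, -0.38, -0.91], [0, -0.38, -0.91], [0, -0.38, -0.91], [0, -0.38, -0.91], [0, -0.38, -0.91], [0, -0.38, -0.91], [0, -0.38, -0.91], [0, -0.38, -0.91], [0, -0.38, -0.91]]' --rotation '[[0, 0, 0], [0, 0, 0], [0, 0, 0], [0, 0, 0], [0, 0, 0], [0, 0, 0], [0, 0, 0], [0, 0, 0], [0, 0, 0], [0, 0, 0]]' --gripper -1

```text
clock: 1.1
position: [0.3843, -0.4317, 0.2462]
tool_rot: [-0.98, 1.564, 2.379]
force: [-0.0, -0.2, -0.3]
grip_width: 0.0856
```

```bash
cat >> h.py <<'E'
def go(pos,ang=None,s=None):
    """print tool-frame shift (in 30 mm units) and turn (in 6 deg units) to reach TCP pos, jaws at world angle ang"""
    s=s or monitor.observe(); R=rot(s['tool_rot']); d=(np.array(pos)-s['position'])@R/.03
    a=np.arctan2(R[1,1],R[0,1]); x=np.array([R[0,0],R[1,0],R[2,0]])
    t=0 if ang is None else -((ang-a+np.pi/2)%np.pi-np.pi/2)
    til=np.cross(x,[0,0,-1])@R/np.deg2rad(6)
    print("t",round(s['clock'],2),"pos",np.array(s['position']),"jaw",round(a,3),"F",np.array(s['force']),"w",round(s['grip_width'],4),
      "\n  shift units",np.round(d,2),"n",round(np.linalg.norm(d),1),"turn x",round(t/np.deg2rad(6),2),"tilt",np.round(til,2), "j7",round(s['qpos'][6],2))
E
python3 -c "
from h import *
go([.5,-.35,.25],1.593)"
```

```text
t 1.1 pos [ 0.3843 -0.4317  0.2462] jaw -1.353 F [-0.0056 -0.1735 -0.3395] w 0.0856 
  shift units [-0.13 -1.82 -4.35] n 4.7 turn x 1.87 tilt [0.   0.04 0.06] j7 -0.66
```

Call:
arm_command --delta_pos '[[0, -0.83, -0.55], [0, -0.83, -0.55], [0, -0.83, -0.55], [0, -0.83, -0.55], [0, -0.83, -0.55], [0, -0.83, -0.55], [0, -0.83, -0.55], [0, -0.83, -0.55], [0, -0.83, -0.55], [0, -0.83, -0.55]]' --rotation '[[0, 0, 0], [0, 0, 0], [0, 0, 0], [0, 0, 0], [0, 0, 0], [0, 0, 0], [0, 0, 0], [0, 0, 0], [0.9, 0, 0], [0.95, 0, 0]]' --gripper 1

```text
clock: 2.1
position: [0.4974, -0.142, 0.2447]
tool_rot: [-0.705, 1.56, 2.458]
force: [0.3, -1.5, 0.0]
grip_width: -0.0
```

```bash
python3 -c "
from h import *
go([.6,.342,.15],1.593)
p=optics.camera_params('wrist'); im=optics.grab_frame('wrist'); np.save('pics/w1.npy',im)
import json; json.dump({k:np.array(v).tolist() for k,v in p.items()},open('pics/w1.json','w'))
cv2.imwrite('pics/w1.png',cv2.resize(im[:,:,::-1],None,fx=1.5,fy=1.5))"
```

```text
t 2.1 pos [ 0.4974 -0.142   0.2447] jaw -1.55 F [ 0.2596 -1.4625  0.018 ] w -0.0 
  shift units [  3.24 -16.04  -3.78] n 16.8 turn x -0.01 tilt [0.   0.08 0.07] j7 -1.45
```

View pics/w1.png

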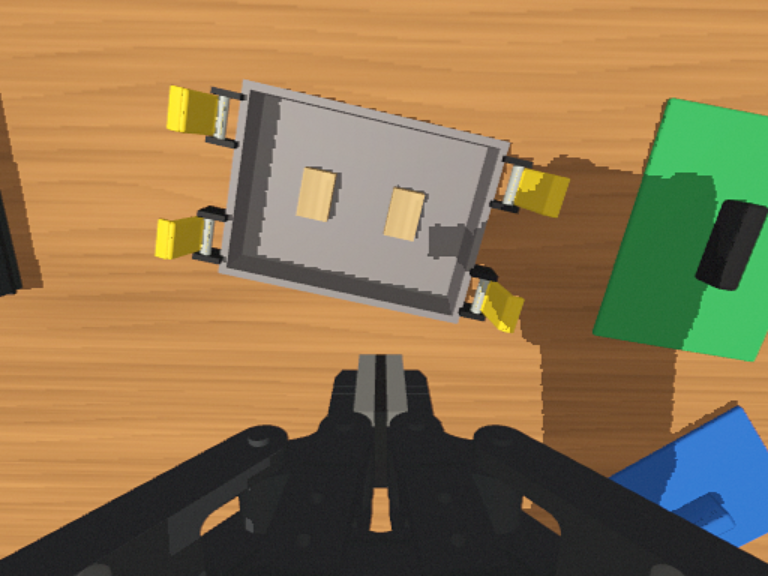

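The wrist view shows the box with rim corners at about (245,80), (508,143), (457,320) and (221,268). The battens are at (317,193) and (405,213), and all four clips lean outwards. The small green lid is at right, with its handle at (733,245).

```bash
cat >> h.py <<'E'
def rows(pos,turn,n,grip=None,fr=None):
    """n rows to TCP pos with total turn (rad, about tool x), copyable numbers"""
    s=monitor.observe(); R=rot(s['tool_rot']); p=np.array(s['position']); D=(np.array(pos)-p)/n; out=[]
    for i in range(n):
        Ri=R@Ro.from_rotvec([turn*i/n,0,0]).as_matrix(); out.append(np.round(D@Ri/.03,2).tolist())
    print("turn/row",round(turn/n/np.deg2rad(6),3)); print(out)
E
python3 - <<'E'
from h import *
import json
p=json.load(open('pics/w1.json'))
C=np.array([(245,80),(508,143),(457,320),(221,268)])/1.5
X=unproj(p,C,.044)[:,:2]; print(X, X.mean(0)); 
for i in range(4): d=X[(i+1)%4]-X[i]; print(np.linalg.norm(d),np.arctan2(d[1],d[0]))
B=unproj(p,np.array([(317,193),(405,213)])/1.5,.019)[:,:2]; d=B[0]-B[1]; print(B,B.mean(0),np.linalg.norm(d),np.arctan2(d[1],d[0]))
L=unproj(p,np.array([(670,98),(593,333),(755,361)])/1.5,.014)[:,:2]; print(L,np.linalg.norm(L[0]-L[1]),np.linalg.norm(L[2]-L[1]),np.arctan2(*(L[0]-L[1])[::-1]))
rows([.60,.343,.14],-np.pi,30)
E
```

```text
[[ 0.6028 -0.0555]
 [ 0.5692 -0.2201]
 [ 0.4489 -0.1959]
 [ 0.4831 -0.0317]] [ 0.526  -0.1258]
0.16795228467407966 -1.7724395618807023
0.12272045711919477 2.9430333110345046
0.1676558060538167 1.3651562674443953
0.1220516581412294 -0.1961023247205131
[[ 0.5325 -0.0952]
 [ 0.5198 -0.1576]] [ 0.5262 -0.1264] 0.0637239918266401 1.3698387812740034
[[ 0.6002 -0.3332]
 [ 0.4292 -0.307 ]
 [ 0.4086 -0.4377]] 0.17291647463008378 0.1323424075012465 -0.1522735462205592
turn/row -1.0
[[0.12, -0.53, -0.12], [0.12, -0.51, -0.18], [0.12, -0.49, -0.23], [0.12, -0.47, -0.28], [0.12, -0.43, -0.33], [0.12, -0.4, -0.37], [0.12, -0.36, -0.41], [0.12, -0.31, -0.45], [0.12, -0.26, -0.48], [0.12, -0.21, -0.5], [0.12, -0.16, -0.52], [0.12, -0.1, -0.53], [0.12, -0.05, -0.54], [0.12, 0.01, -0.54], [0.12, 0.07, -0.54], [0.12, 0.12, -0.53], [0.12, 0.18, -0.51], [0.12, 0.23, -0.49], [0.12, 0.28, -0.47], [0.12, 0.33, -0.43], [0.12, 0.37, -0.4], [0.12, 0.41, -0.36], [0.12, 0.45, -0.31], [0.12, 0.48, -0.26], [0.12, 0.5, -0.21], [0.12, 0.52, -0.16], [0.12, 0.53, -0.1], [0.12, 0.54, -0.05], [0.12, 0.54, 0.01], [0.12, 0.54, 0.07]]
```

Call:
arm_command --delta_pos '[[0.12, -0.53, -0.12], [0.12, -0.51, -0.18], [0.12, -0.49, -0.23], [0.12, -0.47, -0.28], [0.12, -0.43, -0.33], [0.12, -0.4, -0.37], [0.12, -0.36, -0.41], [0.12, -0.31, -0.45], [0.12, -0.26, -0.48], [0.12, -0.21, -0.5]]' --rotation '[[-1, 0, 0], [-1, 0, 0], [-1, 0, 0], [-1, 0, 0], [-1, 0, 0], [-1, 0, 0], [-1, 0, 0], [-1, 0, 0], [-1, 0, 0], [-1, 0, 0]]'

```text
clock: 3.15
position: [0.5308, 0.0289, 0.2071]
tool_rot: [-1.792, 1.557, 2.459]
force: [0.5, -0.4, 0.3]
grip_width: -0.0007
```

Call:
arm_command --delta_pos '[[0.12, -0.16, -0.52], [0.12, -0.1, -0.53], [0.12, -0.05, -0.54], [0.12, 0.01, -0.54], [0.12, 0.07, -0.54], [0.12, 0.12, -0.53], [0.12, 0.18, -0.51], [0.12, 0.23, -0.49], [0.12, 0.28, -0.47], [0.12, 0.33, -0.43]]' --rotation '[[-1, 0, 0], [-1, 0, 0], [-1, 0, 0], [-1, 0, 0], [-1, 0, 0], [-1, 0, 0], [-1, 0, 0], [-1, 0, 0], [-1, 0, 0], [-1, 0, 0]]'

```text
clock: 4.15
position: [0.5537, 0.1942, 0.1684]
tool_rot: [-2.683, 1.554, 2.663]
force: [0.2, 0.5, 0.4]
grip_width: -0.0001
```

Call:
arm_command --delta_pos '[[0.12, 0.37, -0.4], [0.12, 0.41, -0.36], [0.12, 0.45, -0.31], [0.12, 0.48, -0.26], [0.12, 0.5, -0.21], [0.12, 0.52, -0.16], [0.12, 0.53, -0.1], [0.12, 0.54, -0.05], [0.12, 0.54, 0.01], [0.12, 0.54, 0.07]]' --rotation '[[-1, 0, 0], [-1, 0, 0], [-1, 0, 0], [-1, 0, 0], [-1, 0, 0], [-1, 0, 0], [-1, 0, 0], [-1, 0, 0], [-1, 0, 0], [-1, 0, 0]]'

```text
clock: 5.15
position: [0.5694, 0.3598, 0.1281]
tool_rot: [2.754, 1.551, 2.912]
force: [0.5, 0.3, -0.2]
grip_width: -0.0002
```

```bash
python3 -c "
from h import *
go([.593,.344,.09],1.593)
p=optics.camera_params('wrist'); im=optics.grab_frame('wrist'); np.save('pics/w2.npy',im)
import json; json.dump({k:np.array(v).tolist() for k,v in p.items()},open('pics/w2.json','w'))
cv2.imwrite('pics/w2.png',cv2.resize(im[:,:,::-1],None,fx=1.5,fy=1.5))"
```

```text
t 5.15 pos [0.5694 0.3598 0.1281] jaw 1.728 F [ 0.4818  0.3109 -0.2042] w -0.0002 
  shift units [ 1.25 -0.65  0.72] n 1.6 turn x 1.29 tilt [ 0.   -0.18 -0.07] j7 0.56
```

View pics/w2.png

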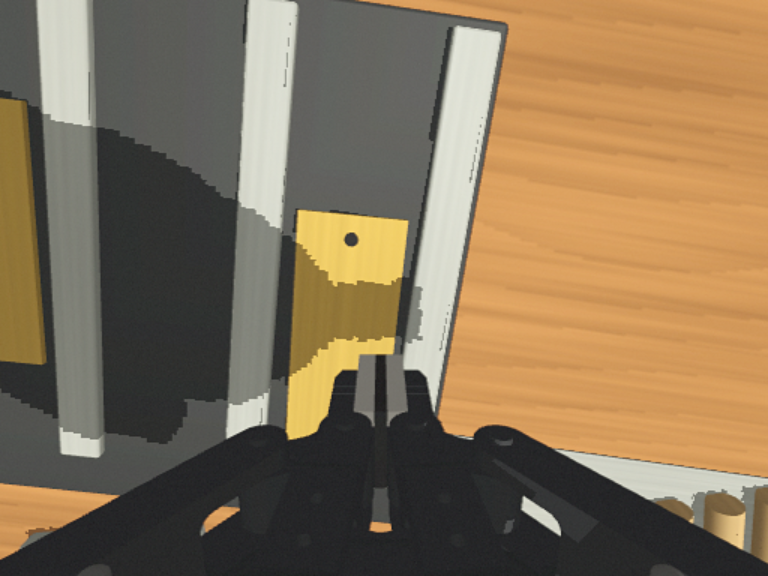

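The view has image down = +x. Plate 1's front edge runs from (298,210) to (408,220), with its dot at (351,239). The granite front corner is at (507,25), and the plate lies in its lane left of the fingertips.

```bash
python3 - <<'E'
from h import *
import json
p=json.load(open('pics/w2.json'))
X=unproj(p,np.array([(298,210),(408,220),(351,239)])/1.5,.053)[:,:2]; print(X,X[:2].mean(0),np.linalg.norm(X[0]-X[1]))
print(unproj(p,np.array([(507,25)])/1.5,.05), unproj(p,np.array([(455,27),(503,33),(246,0),(298,2),(61,457),(103,457)])/1.5,.056))
E
```

```text
[[0.5265 0.3199]
 [0.5236 0.3648]
 [0.535  0.3428]] [0.5251 0.3423] 0.04501590312435297
[[0.446  0.3892 0.05  ]] [[0.4512 0.3694 0.056 ]
 [0.4504 0.3871 0.056 ]
 [0.4545 0.2935 0.056 ]
 [0.4522 0.312  0.056 ]
 [0.6559 0.2249 0.056 ]
 [0.653  0.244  0.056 ]]
```

Call:
arm_command --delta_pos '[[0, -0.3, 0.4], [0.3, -0.3, 0.4], [0.9, 0, 0], [0, 0, 0]]' --rotation '[[0.6, -0.18, -0.07], [0.65, 0, 0], [0, 0, 0], [0, 0, 0]]'

```text
clock: 5.6
position: [0.5948, 0.3478, 0.0885]
tool_rot: [2.862, 1.568, 2.896]
force: [-1.8, -0.4, -0.5]
grip_width: -0.0005
```

```bash
python3 -c "
from h import *
go([.595,.3445,.073],1.593)"
```

```text
t 5.6 pos [0.5948 0.3478 0.0885] jaw 1.605 F [-1.8282 -0.3797 -0.5111] w -0.0005 
  shift units [ 0.52 -0.11  0.  ] n 0.5 turn x 0.12 tilt [ 0.   -0.03 -0.01] j7 0.46
```

Call:
arm_command --delta_pos '[[0.3, -0.1, 0], [0.17, 0, 0], [0.06, 0, 0], [0.06, 0, 0], [0.06, 0, 0], [0, 0, 0]]' --rotation '[[0.12, 0, 0], [0, 0, 0], [0, 0, 0], [0, 0, 0], [0, 0, 0], [0, 0, 0]]'

```text
clock: 6.2
position: [0.5957, 0.3456, 0.0727]
tool_rot: [1.4, 1.568, 1.422]
force: [-0.9, 0.0, -0.1]
grip_width: -0.0002
```

Call:
arm_command --delta_pos '[[0.04, 0, 0], [0.04, 0, 0]]' --rotation '[[0, 0, 0], [0, 0, 0]]'

```text
clock: 6.4
position: [0.5962, 0.3461, 0.0718]
tool_rot: [1.039, 1.567, 1.061]
force: [-4.4, -4.3, 17.3]
grip_width: -0.0003
```

Call:
arm_command --delta_pos '[[0.1, 0, 0]]' --rotation '[[0, 0, 0]]'

```text
clock: 6.5
position: [0.5967, 0.3468, 0.0716]
tool_rot: [0.78, 1.565, 0.801]
force: [-12.8, -12.5, 62.0]
grip_width: -0.0001
```

Call:
arm_command --delta_pos '[[0.1, 0, 0]]' --rotation '[[0, 0, 0]]'

```text
clock: 6.6
position: [0.5974, 0.3475, 0.0717]
tool_rot: [0.639, 1.562, 0.66]
force: [-8.9, -8.8, 43.1]
grip_width: -0.0004
```

Call:
arm_command --delta_pos '[[-0.03, -0.05, 0], [0.02, 0, -0.2], [0.02, 0, -0.3]]' --rotation '[[0, 0, 0], [0, 0, 0], [0, 0, 0]]'

```text
clock: 6.9
position: [0.5826, 0.3461, 0.0724]
tool_rot: [0.608, 1.56, 0.628]
force: [-0.7, -0.0, -0.3]
grip_width: -0.0
```

```bash
python3 -c "
from h import *
go([.4725,.3395,.0717],1.593)"
```

```text
t 6.9 pos [0.5826 0.3461 0.0724] jaw 1.591 F [-0.6665 -0.006  -0.3088] w -0.0 
  shift units [-0.01 -0.14 -3.68] n 3.7 turn x -0.02 tilt [-0.    0.08 -0.06] j7 0.41
```

Call:
arm_command --delta_pos '[[0.035, 0, 0]]' --rotation '[[0, 0.08, -0.06]]'

```text
clock: 7.0
position: [0.5812, 0.3464, 0.0718]
tool_rot: [-2.094, 1.57, -2.073]
force: [-6.4, -3.8, 23.2]
grip_width: 0.0001
```

Call:
arm_command --delta_pos '[[0.03, -0.02, -0.4]]' --rotation '[[0, 0, 0]]'

```text
clock: 7.1
position: [0.5706, 0.3461, 0.0718]
tool_rot: [0.349, 1.569, 0.369]
force: [5.5, -0.0, 16.9]
grip_width: -0.0001
```

Call:
arm_command --delta_pos '[[0.03, -0.02, -0.4]]' --rotation '[[0, 0, 0]]'

```text
clock: 7.2
position: [0.559, 0.3459, 0.0718]
tool_rot: [0.458, 1.566, 0.478]
force: [4.6, 0.7, 13.2]
grip_width: 0.0001
```

```bash
python3 -c "
from h import *
go([.4725,.3395,.0717],1.593)"
```

```text
t 7.2 pos [0.559  0.3459 0.0718] jaw 1.591 F [ 4.6401  0.7073 13.1573] w 0.0001 
  shift units [-0.01 -0.16 -2.89] n 2.9 turn x -0.02 tilt [-0.    0.04 -0.02] j7 0.37
```

Call:
arm_command --delta_pos '[[0.03, -0.03, -0.45], [0.03, -0.03, -0.45], [0.03, -0.03, -0.45]]' --rotation '[[0, 0.04, 0], [0, 0.02, 0], [0, 0.02, 0]]'

```text
clock: 7.5
position: [0.5197, 0.3444, 0.0718]
tool_rot: [1.199, 1.564, 1.219]
force: [4.7, 0.3, 13.0]
grip_width: -0.0001
```

```bash
cat > pl.py <<'E'
from h import *
import sys
# plate front edge/dots as seen by the wrist camera
go([.4725,.3395,.0717],1.593)
p=optics.camera_params('wrist'); im=optics.grab_frame('wrist'); np.save('pics/%s.npy'%sys.argv[1],im)
cv2.imwrite('pics/%s.png'%sys.argv[1],cv2.resize(im[:,:,::-1],None,fx=1.5,fy=1.5))
H,S,V=[c.astype(int) for c in cv2.split(cv2.cvtColor(im,cv2.COLOR_RGB2HSV))]
m=(abs(H-23)<5)&(S>140)&(V>90)
for b,a,c in blobs(m,3,200):
    r=rect(p,b,.053); y,x=np.nonzero(b); X=unproj(p,np.c_[x,y],.053)
    print(a,c,r[0],np.round(r[1],1),round(r[2],3),"minx",np.percentile(X[:,0],.5),"y range",np.percentile(X[:,1],[1,99]))
E
python3 pl.py w3
```

```text
t 7.5 pos [0.5197 0.3444 0.0718] jaw 1.591 F [ 4.736   0.3143 12.9533] w -0.0001 
  shift units [-0.   -0.13 -1.58] n 1.6 turn x -0.02 tilt [-0.    0.02 -0.06] j7 0.3
10756 [253.0685 198.0457] [0.5031 0.344 ] [75.7 45.3] 0.076 minx 0.4650032087467218 y range [0.3205 0.3673]
499 [  4.8136 349.3768] [0.5755 0.2152] [38.9  7.9] -0.202 minx 0.5571099087815737 y range [0.208  0.2164]
240 [252.85   337.8542] [0.5685 0.3455] [14.7  7. ] 0.014 minx 0.5610844651100408 y range [0.3422 0.3486]
```

View pics/w3.png

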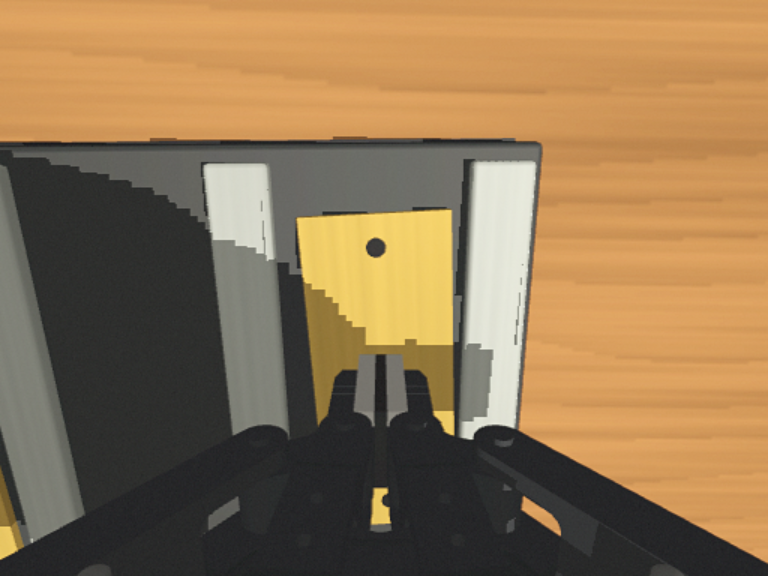

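The wrist view shows plate 1 still in its lane, with its front edge at rows 210-217 and the granite edge at row 145. About 20 mm remains to the edge. The finger slipped 16 mm, so I re-press further back.

Call:
arm_command --delta_pos '[[-0.15, 0, 0.1], [0, -0.05, 0.55], [0.08, 0, 0.05], [0.07, 0, 0], [0.03, 0, 0], [0.03, 0, 0]]' --rotation '[[0, 0.02, -0.05], [0, 0, 0], [0, 0, 0], [0, 0, 0], [0, 0, 0], [0, 0, 0]]'

```text
clock: 8.15
position: [0.5374, 0.3441, 0.0717]
tool_rot: [-2.232, 1.569, -2.209]
force: [-3.1, -7.1, 22.9]
grip_width: -0.0003
```

Call:
arm_command --delta_pos '[[0.03, 0, 0]]' --rotation '[[0, 0, 0]]'

```text
clock: 8.25
position: [0.5373, 0.3441, 0.0718]
tool_rot: [-1.75, 1.569, -1.727]
force: [-1.3, -5.0, 19.2]
grip_width: -0.0002
```

Call:
arm_command --delta_pos '[[0.03, 0, -0.4], [0.03, 0, -0.4], [0.03, 0, -0.4], [0.03, 0, -0.4], [0.03, 0, -0.4], [0.03, 0, -0.2]]' --rotation '[[0, 0.02, 0], [0, 0.02, 0], [0, 0.02, 0], [0, 0.02, 0], [0, 0.02, 0], [0, 0.02, 0]]'

```text
clock: 8.85
position: [0.475, 0.3442, 0.0718]
tool_rot: [0.77, 1.568, 0.789]
force: [6.1, -3.3, 14.3]
grip_width: -0.0006
```

```bash
python3 pl.py w4
```

```text
t 8.85 pos [0.475  0.3442 0.0718] jaw 1.59 F [ 6.0932 -3.2876 14.3297] w -0.0006 
  shift units [ 0.   -0.15 -0.08] n 0.2 turn x -0.02 tilt [ 0.    0.02 -0.02] j7 0.21
15442 [259.3883 174.7542] [0.4488 0.3459] [93.3 45.6] 0.027 minx 0.4024506923693488 y range [0.3232 0.3683]
386 [  4.1632 352.1528] [0.5332 0.2135] [34.7  6.9] -0.203 minx 0.51668076891246 y range [0.2071 0.2145]
```

Call:
arm_command --delta_pos '[[-0.4, 0, 0], [-0.7, 0, -0.2], [0, 0.05, -0.75], [0, 0, -0.7], [0, 0, 0], [0, 0, 0]]' --rotation '[[0, 0.02, 0], [0, 0, 0], [0, 0, 0], [0, 0, 0], [0, 0, 0], [0, 0, 0]]' --gripper -1

```text
clock: 9.5
position: [0.4209, 0.3449, 0.1078]
tool_rot: [2.806, 1.568, 2.827]
force: [0.3, 0.2, 1.1]
grip_width: 0.0847
```

```bash
python3 -c "
from h import *
go([.4255,.3457,.056],1.597)"
```

```text
t 9.5 pos [0.4209 0.3449 0.1078] jaw 1.592 F [0.3189 0.2067 1.0528] w 0.0847 
  shift units [1.73 0.02 0.16] n 1.7 turn x -0.05 tilt [-0.   -0.03 -0.01] j7 0.15
```

Call:
arm_command --delta_pos '[[0.5, 0, 0.16], [0.7, 0, 0], [0.5, 0, 0], [0, 0, 0]]' --rotation '[[0, 0, 0], [0, 0, 0], [0, 0, 0], [0, 0, 0]]'

```text
clock: 9.9
position: [0.4279, 0.3446, 0.0534]
tool_rot: [2.878, 1.568, 2.897]
force: [-0.5, -1.1, 0.4]
grip_width: 0.0854
```

Call:
arm_command --delta_pos '[[0, 0, 0], [0, 0, 0], [0, 0, 0], [0, 0, 0], [0, 0, 0]]' --rotation '[[0, 0, 0], [0, 0, 0], [0, 0, 0], [0, 0, 0], [0, 0, 0]]' --gripper 1 --grip_force 60

```text
clock: 10.4
position: [0.4286, 0.3451, 0.0546]
tool_rot: [2.552, 1.568, 2.571]
force: [-0.3, 0.1, -0.9]
grip_width: 0.0429
```

Call:
arm_command --delta_pos '[[-0.3, 0, 0], [-0.7, 0, 0]]' --rotation '[[0, 0, 0], [0, 0, 0]]'

```text
clock: 10.6
position: [0.4279, 0.3443, 0.0843]
tool_rot: [-3.082, 1.566, -3.062]
force: [0.1, 0.8, -1.4]
grip_width: 0.0425
```

```bash
python3 pl.py w5
```

```text
t 10.6 pos [0.4279 0.3443 0.0843] jaw 1.59 F [ 0.067   0.7995 -1.44  ] w 0.0425 
  shift units [ 0.41 -0.19  1.49] n 1.6 turn x -0.03 tilt [ 0.   -0.04  0.  ] j7 0.14
13689 [253.3262 280.9107] [0.4554 0.3448] [87.4 56.1] 0.03 minx 0.412011715938678 y range [0.3177 0.3716]
```

View pics/w5.png

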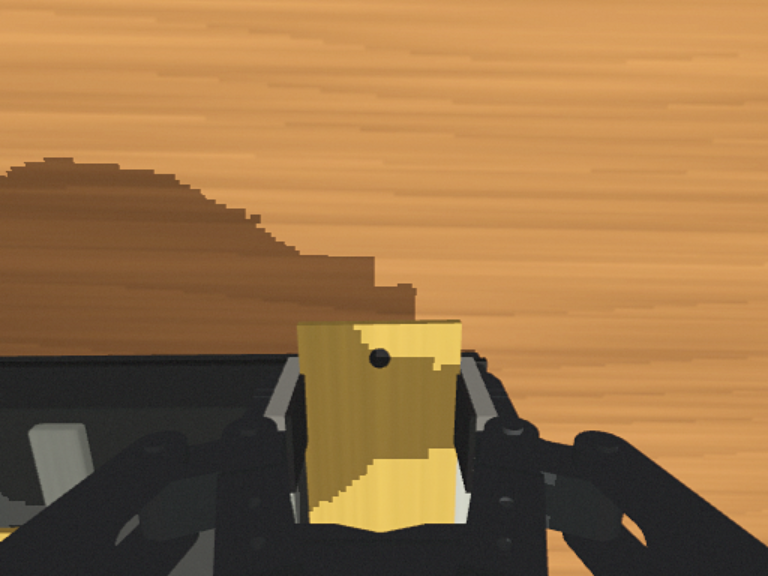

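Plate 1 is gripped and lifted: its front edge is at row 322, the dot is at (380,358), and it sits level between the pads. Now I lift it and carry it to the box.

Call:
arm_command --delta_pos '[[-0.8, 0, 0], [-0.8, 0, 0], [-0.8, 0, 0]]' --rotation '[[0, 0, 0], [0, 0, 0], [0, 0, 0]]'

```text
clock: 10.95
position: [0.4281, 0.3448, 0.1626]
tool_rot: [2.823, 1.567, 2.843]
force: [-0.1, 0.4, -1.0]
grip_width: 0.043
```

```bash
python3 -c "
from h import *
go([.532,-.0972,.15],-.202)
rows([.532,-.0972,.13],1.79,18)"
```

```text
t 10.95 pos [0.4281 0.3448 0.1626] jaw 1.591 F [-0.0825  0.3753 -1.0205] w 0.043 
  shift units [  0.39 -14.8    3.17] n 15.1 turn x -12.88 tilt [ 0.   -0.03 -0.01] j7 0.23
turn/row 0.95
[[0.06, -0.82, 0.18], [0.06, -0.8, 0.26], [0.06, -0.77, 0.34], [0.06, -0.73, 0.41], [0.06, -0.69, 0.48], [0.06, -0.64, 0.55], [0.06, -0.58, 0.61], [0.06, -0.52, 0.66], [0.06, -0.45, 0.71], [0.06, -0.38, 0.75], [0.06, -0.3, 0.79], [0.06, -0.22, 0.81], [0.06, -0.14, 0.83], [0.06, -0.06, 0.84], [0.06, 0.03, 0.84], [0.06, 0.11, 0.83], [0.06, 0.19, 0.82], [0.06, 0.27, 0.8]]
```

Call:
arm_command --delta_pos '[[0.02, -0.82, 0.18], [0.02, -0.8, 0.26], [0.02, -0.77, 0.34], [0.02, -0.73, 0.41], [0.02, -0.69, 0.48], [0.02, -0.64, 0.55], [0.02, -0.58, 0.61], [0.02, -0.52, 0.66], [0.02, -0.45, 0.71]]' --rotation '[[0.95, 0, 0], [0.95, 0, 0], [0.95, 0, 0], [0.95, 0, 0], [0.95, 0, 0], [0.95, 0, 0], [0.95, 0, 0], [0.95, 0, 0], [0.95, 0, 0]]'

```text
clock: 11.85
position: [0.4796, 0.1206, 0.1658]
tool_rot: [1.818, 1.56, 0.915]
force: [-0.1, 1.0, -2.2]
grip_width: 0.043
```

Call:
arm_command --delta_pos '[[0.06, -0.38, 0.75], [0.06, -0.3, 0.79], [0.06, -0.22, 0.81], [0.06, -0.14, 0.83], [0.06, -0.06, 0.84], [0.06, 0.03, 0.84], [0.06, 0.11, 0.83], [0.06, 0.19, 0.82], [0, 0.2, 0.6], [0, 0, 0]]' --rotation '[[0.95, 0, 0], [0.95, 0, 0], [0.95, 0, 0], [0.95, 0, 0], [0.95, 0, 0], [0.95, 0, 0], [0.95, 0, 0], [0.95, 0, 0], [0.8, 0, 0], [0, 0, 0]]'

```text
clock: 12.85
position: [0.5223, -0.1074, 0.1563]
tool_rot: [2.373, 1.554, 0.548]
force: [-0.3, -0.1, -1.7]
grip_width: 0.0427
```

```bash
python3 -c "
from h import *
go([.532,-.0972,.08],-.202)
import json
p=optics.camera_params('wrist');json.dump({k:np.array(v).tolist() for k,v in p.items()},open('pics/w6.json','w'));im=optics.grab_frame('wrist')
cv2.imwrite('pics/w6.png',cv2.resize(im[:,:,::-1],None,fx=1.5,fy=1.5))"
```

```text
t 12.85 pos [ 0.5223 -0.1074  0.1563] jaw -0.254 F [-0.305  -0.0819 -1.6652] w 0.0427 
  shift units [ 2.55  0.2  -0.38] n 2.6 turn x -0.5 tilt [-0.   -0.11 -0.11] j7 -0.45
```

View pics/w6.png

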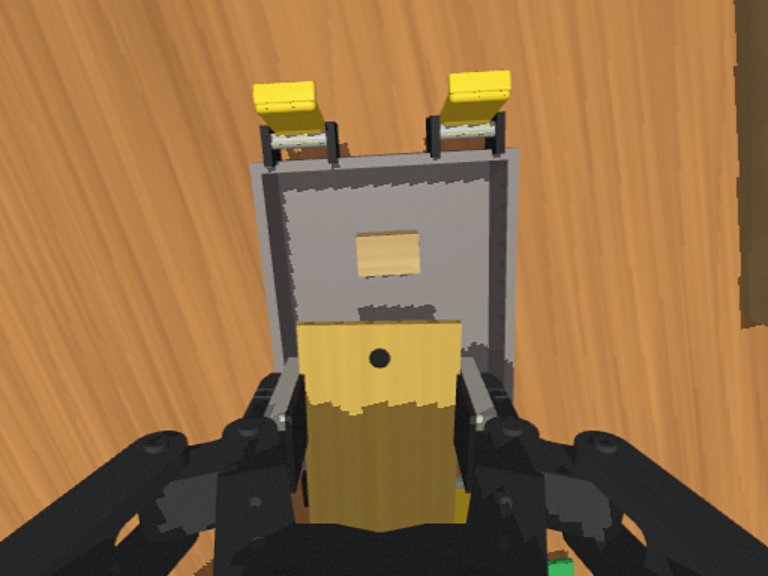

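The plate hangs over the box, squared on, and has not slipped: the dot is still at (380,358). The far batten is visible at (388,253). Next I correct the pose and lower.

Call:
arm_command --delta_pos '[[0.3, 0.2, -0.38], [0.7, 0, 0], [0.8, 0, 0], [0.6, 0, 0], [0, 0, 0]]' --rotation '[[-0.5, -0.11, -0.11], [0, 0, 0], [0, 0, 0], [0, 0, 0], [0, 0, 0]]'

```text
clock: 13.4
position: [0.534, -0.0879, 0.0829]
tool_rot: [2.623, 1.568, 0.879]
force: [-0.0, 0.7, -0.3]
grip_width: 0.0427
```

```bash
python3 -c "
from h import *
go([.532,-.0972,.0265],-.202)"
```

```text
t 13.4 pos [ 0.534  -0.0879  0.0829] jaw -0.173 F [-0.0061  0.69   -0.2711] w 0.0427 
  shift units [ 1.88 -0.02  0.32] n 1.9 turn x 0.27 tilt [ 0.   -0.02 -0.01] j7 -0.5
```

Call:
arm_command --delta_pos '[[0, 0, 0.32], [0.6, 0, 0], [0.6, 0, 0], [0.4, 0, 0], [0, 0, 0]]' --rotation '[[0.27, -0.02, 0], [0, 0, 0], [0, 0, 0], [0, 0, 0], [0, 0, 0]]'

```text
clock: 13.9
position: [0.5352, -0.0964, 0.0371]
tool_rot: [1.689, 1.565, -0.08]
force: [-0.1, 0.1, -0.0]
grip_width: 0.0429
```

```bash
python3 -c "
from h import *
go([.532,-.0972,.0265],-.202)"
```

```text
t 13.9 pos [ 0.5352 -0.0964  0.0371] jaw -0.199 F [-0.0935  0.0958 -0.0334] w 0.0429 
  shift units [ 0.35 -0.1   0.05] n 0.4 turn x 0.03 tilt [ 0.   -0.01 -0.05] j7 -0.55
```

Call:
arm_command --delta_pos '[[0.15, -0.1, 0.05], [0.1, 0, 0], [0.05, 0, 0], [0.04, 0, 0]]' --rotation '[[0, 0, -0.05], [0, 0, 0], [0, 0, 0], [0, 0, 0]]'

```text
clock: 14.3
position: [0.5329, -0.0978, 0.0286]
tool_rot: [1.775, 1.568, 0.004]
force: [0.2, 0.3, -1.9]
grip_width: 0.0428
```

Call:
arm_command --delta_pos '[[0.05, 0, 0]]' --rotation '[[0, 0, 0]]'

```text
clock: 14.4
position: [0.5331, -0.0978, 0.0273]
tool_rot: [1.758, 1.568, -0.012]
force: [0.9, -0.6, -0.5]
grip_width: 0.0429
```

Call:
arm_command --delta_pos '[[0.05, 0, 0]]' --rotation '[[0, 0, 0]]'

```text
clock: 14.5
position: [0.5332, -0.0978, 0.0258]
tool_rot: [1.751, 1.567, -0.02]
force: [0.8, -0.5, -0.8]
grip_width: 0.0423
```

Call:
arm_command --delta_pos '[[0.04, 0, 0]]' --rotation '[[0, 0, 0]]'

```text
clock: 14.6
position: [0.5333, -0.0978, 0.0246]
tool_rot: [1.742, 1.567, -0.028]
force: [-0.4, -0.1, -1.4]
grip_width: 0.0429
```

Call:
arm_command --delta_pos '[[0, 0, 0], [0, 0, 0], [0, 0, 0]]' --rotation '[[0, 0, 0], [0, 0, 0], [0, 0, 0]]' --gripper -0.4

```text
clock: 14.9
position: [0.5333, -0.0977, 0.0245]
tool_rot: [1.74, 1.567, -0.03]
force: [-0.8, 0.9, -0.2]
grip_width: 0.0594
```

Call:
arm_command --delta_pos '[[-0.4, 0, 0], [-0.8, 0, 0], [-1, 0, 0], [-1, 0, 0], [-1, 0, 0]]' --rotation '[[0, 0, 0], [0, 0, 0], [0, 0, 0], [0, 0, 0], [0, 0, 0]]'

```text
clock: 15.4
position: [0.5309, -0.0969, 0.1548]
tool_rot: [-1.848, 1.568, 2.667]
force: [0.0, -0.8, -0.0]
grip_width: 0.0598
```

```bash
cat > bx.py <<'E'
from h import *
import sys
C=np.array([.526,-.126]); yaw=1.3685
p=optics.camera_params('wrist'); im=optics.grab_frame('wrist'); np.save('pics/%s.npy'%sys.argv[1],im)
cv2.imwrite('pics/%s.png'%sys.argv[1],cv2.resize(im[:,:,::-1],None,fx=1.5,fy=1.5))
H,S,V=[c.astype(int) for c in cv2.split(cv2.cvtColor(im,cv2.COLOR_RGB2HSV))]
z=float(sys.argv[2])
for b,a,c in blobs((abs(H-23)<5)&(S>140)&(V>90),3,1500):
    r=rect(p,b,z); d=r[0]-C; print(a,c,r[0],np.round(r[1],1),"yaw err",round(r[2]-yaw,3),"in box",d@[np.cos(yaw),np.sin(yaw)],d@[-np.sin(yaw),np.cos(yaw)])
E
python3 bx.py w7 .022; python3 -c "
from h import *
go([.455,.1895,.18],1.593); rows([.58,.19,.18],-1.795,18)"
```

```text
6384 [256.9435 216.7796] [ 0.5274 -0.1263] [110.3  44.6] yaw err 0.018 in box 2.681260327968557e-05 -0.0013878432262820588
t 15.45 pos [ 0.5329 -0.097   0.1593] jaw -0.198 F [ 3.0479 -1.0218  7.1998] w 0.0598 
  shift units [-0.7  -4.42 -8.85] n 9.9 turn x 12.9 tilt [-0.   -0.01 -0.03] j7 -0.43
turn/row -0.952
[[-0.04, -0.02, -0.54], [-0.04, 0.03, -0.54], [-0.04, 0.09, -0.53], [-0.04, 0.14, -0.52], [-0.04, 0.19, -0.5], [-0.04, 0.24, -0.48], [-0.04, 0.29, -0.46], [-0.04, 0.33, -0.42], [-0.04, 0.37, -0.39], [-0.04, 0.41, -0.35], [-0.04, 0.44, -0.31], [-0.04, 0.47, -0.26], [-0.04, 0.49, -0.21], [-0.04, 0.51, -0.16], [-0.04, 0.53, -0.11], [-0.04, 0.54, -0.06], [-0.04, 0.54, -0.01], [-0.04, 0.54, 0.05]]
```

View pics/w7.png

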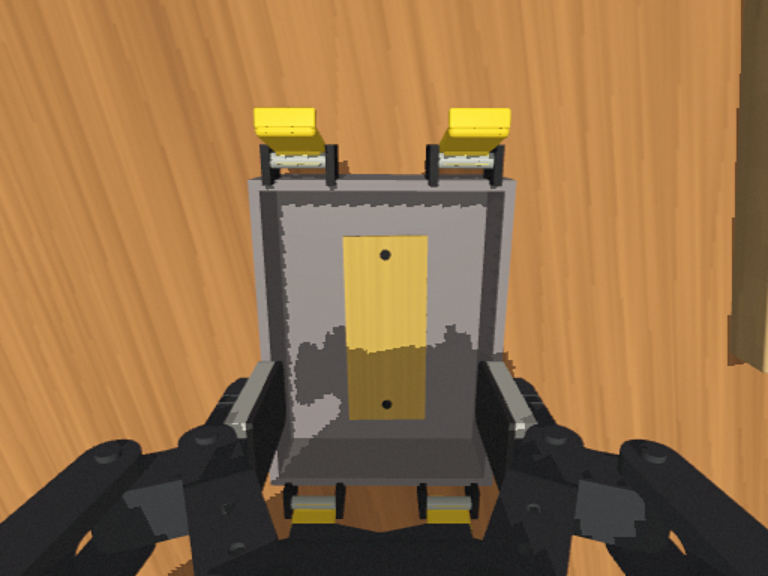

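Plate 1 lies on the battens with its dots at (385,255) and (387,404). It is centred to 1.5 mm with a 0.02 rad yaw error. Next is plate 2.

Call:
arm_command --delta_pos '[[-0.04, -0.02, -0.54], [-0.04, 0.03, -0.54], [-0.04, 0.09, -0.53], [-0.04, 0.14, -0.52], [-0.04, 0.19, -0.5], [-0.04, 0.24, -0.48], [-0.04, 0.29, -0.46], [-0.04, 0.33, -0.42], [-0.04, 0.37, -0.39]]' --rotation '[[-0.92, 0, 0], [-0.92, 0, 0], [-0.92, 0, 0], [-0.92, 0, 0], [-0.92, 0, 0], [-0.92, 0, 0], [-0.92, 0, 0], [-0.92, 0, 0], [-0.92, 0, 0]]' --gripper 1

```text
clock: 16.35
position: [0.5578, 0.0483, 0.1805]
tool_rot: [0.498, 1.557, -0.375]
force: [-0.1, -0.4, -1.2]
grip_width: 0.0001
```

Call:
arm_command --delta_pos '[[0.04, 0.41, -0.35], [0.04, 0.44, -0.31], [0.04, 0.47, -0.26], [0.04, 0.49, -0.21], [0.04, 0.51, -0.16], [0.04, 0.53, -0.11], [0.04, 0.54, -0.06], [0.04, 0.54, -0.01], [0.04, 0.54, 0.05], [0, 0, 0]]' --rotation '[[-0.92, 0, 0], [-0.92, 0, 0], [-0.92, 0, 0], [-0.92, 0, 0], [-0.92, 0, 0], [-0.92, 0, 0], [-0.92, 0, 0], [-0.92, 0, 0], [-0.92, 0, 0], [0, 0, 0]]'

```text
clock: 17.35
position: [0.5818, 0.1984, 0.1769]
tool_rot: [-0.395, 1.551, -0.359]
force: [0.1, -0.3, -0.4]
grip_width: -0.0001
```

```bash
python3 pl.py w8; python3 -c "
from h import *
go([.574,.190,.0765],1.593)"
```

```text
t 17.35 pos [0.5818 0.1984 0.1769] jaw 1.607 F [ 0.1468 -0.3098 -0.3944] w -0.0001 
  shift units [ 3.4   4.86 -3.53] n 6.9 turn x 0.13 tilt [0.   0.18 0.07] j7 0.64
8267 [245.5181 151.9746] [0.5576 0.1906] [109.8  45.5] 0.042 minx 0.5029979749898066 y range [0.1672 0.2134]
t 17.4 pos [0.5819 0.1972 0.1769] jaw 1.603 F [-0.3793 -0.0829 -1.2505] w 0.0003 
  shift units [ 3.34 -0.2  -0.33] n 3.4 turn x 0.09 tilt [-0.    0.18  0.08] j7 0.63
```

Call:
arm_command --delta_pos '[[0.3, -0.2, -0.3], [0.8, 0, 0], [0.9, 0, 0], [0.8, 0, 0], [0.4, 0, 0], [0, 0, 0]]' --rotation '[[0.09, 0.18, 0.08], [0, 0, 0], [0, 0, 0], [0, 0, 0], [0, 0, 0], [0, 0, 0]]'

```text
clock: 18.0
position: [0.5709, 0.1822, 0.0773]
tool_rot: [-2.579, 1.566, -2.574]
force: [-0.1, -1.0, 0.2]
grip_width: 0.0
```

```bash
python3 -c "
from h import *
go([.575,.190,.0717],1.593)"
```

```text
t 18.0 pos [0.5709 0.1822 0.0773] jaw 1.576 F [-0.061  -0.9588  0.2372] w 0.0 
  shift units [0.19 0.26 0.14] n 0.3 turn x -0.16 tilt [-0.   -0.04  0.03] j7 0.54
```

Call:
arm_command --delta_pos '[[0.06, 0.26, 0.1], [0.06, 0, 0], [0.04, 0, 0], [0.03, 0, 0]]' --rotation '[[-0.16, -0.04, 0.03], [0, 0, 0], [0, 0, 0], [0, 0, 0]]'

```text
clock: 18.4
position: [0.5751, 0.1905, 0.0741]
tool_rot: [0.552, 1.567, 0.573]
force: [-0.1, -0.3, -0.2]
grip_width: -0.0
```

```bash
python3 -c "
from h import *
go([.575,.190,.0717],1.593)"
```

```text
t 18.4 pos [0.5751 0.1905 0.0741] jaw 1.592 F [-0.0539 -0.3314 -0.2138] w -0.0 
  shift units [ 0.08 -0.02 -0.  ] n 0.1 turn x -0.01 tilt [-0.    0.03 -0.02] j7 0.55
```

Call:
arm_command --delta_pos '[[0.05, 0, 0], [0.04, 0, 0], [0.03, 0, 0]]' --rotation '[[0, 0.03, -0.02], [0, 0, 0], [0, 0, 0]]'

```text
clock: 18.7
position: [0.5755, 0.1907, 0.0717]
tool_rot: [-0.569, 1.57, -0.548]
force: [-6.7, -4.0, 25.7]
grip_width: 0.0
```

Call:
arm_command --delta_pos '[[0.03, 0, -0.3], [0.03, 0, -0.45]]' --rotation '[[0, 0.02, 0], [0, 0.02, 0]]'

```text
clock: 18.9
position: [0.5559, 0.1911, 0.0718]
tool_rot: [0.525, 1.568, 0.545]
force: [3.7, 0.7, 11.3]
grip_width: 0.0003
```

Call:
arm_command --delta_pos '[[0.03, 0, -0.45], [0.03, 0, -0.45], [0.03, 0, -0.45], [0.03, 0, -0.45]]' --rotation '[[0, 0.02, 0], [0, 0.02, 0], [0, 0.02, 0], [0, 0.02, 0]]'

```text
clock: 19.3
position: [0.505, 0.192, 0.0718]
tool_rot: [0.854, 1.563, 0.872]
force: [4.0, -0.5, 11.6]
grip_width: -0.0002
```

```bash
python3 pl.py w9; python3 -c "
from h import *
go([.475,.188,.0717],1.593)"
```

```text
t 19.3 pos [0.505  0.192  0.0718] jaw 1.589 F [ 3.9819 -0.5342 11.5833] w -0.0002 
  shift units [ 0.03  4.93 -0.99] n 5.0 turn x -0.04 tilt [-0.    0.05 -0.05] j7 0.42
15399 [254.3432 174.6075] [0.4787 0.192 ] [93.5 45.6] 0.041 minx 0.4321152486107103 y range [0.169  0.2147]
t 19.35 pos [0.5031 0.1921 0.0718] jaw 1.59 F [-4.2129  0.3952 11.6635] w 0.0001 
  shift units [-0.   -0.12 -0.94] n 0.9 turn x -0.03 tilt [-0.    0.04 -0.05] j7 0.42
```

Call:
arm_command --delta_pos '[[0.03, -0.02, -0.47], [0.03, -0.02, -0.47]]' --rotation '[[0, 0.04, -0.03], [0, 0.02, 0]]'

```text
clock: 19.55
position: [0.4772, 0.1916, 0.0718]
tool_rot: [0.912, 1.565, 0.93]
force: [3.6, -0.2, 11.3]
grip_width: 0.0
```

Call:
arm_command --delta_pos '[[0, 0, 0]]' --rotation '[[0, 0, 0]]'

```text
clock: 19.65
position: [0.4764, 0.1918, 0.0722]
tool_rot: [0.834, 1.565, 0.853]
force: [-0.2, 0.0, -0.3]
grip_width: 0.0002
```

```bash
python3 pl.py w10; python3 -c "
from h import *
go([.4265,.191,.110],1.597)"
```

```text
t 19.65 pos [0.4764 0.1918 0.0722] jaw 1.59 F [-0.1538  0.0249 -0.2936] w 0.0002 
  shift units [ 0.04  4.93 -0.04] n 4.9 turn x -0.03 tilt [-0.    0.04 -0.04] j7 0.37
15381 [254.0129 173.8806] [0.4497 0.1916] [94.8 45.6] 0.037 minx 0.4024135183669399 y range [0.1686 0.2143]
t 19.7 pos [0.4772 0.1918 0.0722] jaw 1.589 F [ 0.5689 -0.2862  0.1718] w 0.0002 
  shift units [-1.27  0.01 -1.68] n 2.1 turn x -0.07 tilt [-0.    0.04 -0.05] j7 0.37
```

Call:
arm_command --delta_pos '[[-0.4, 0, 0], [-0.85, 0, -0.2], [0, 0, -0.75], [0, 0, -0.7], [0, 0, 0], [0, 0, 0]]' --rotation '[[-0.05, 0.04, -0.04], [0, 0, 0], [0, 0, 0], [0, 0, 0], [0, 0, 0], [0, 0, 0]]' --gripper -1

```text
clock: 20.3
position: [0.4284, 0.191, 0.1144]
tool_rot: [1.125, 1.57, 1.149]
force: [0.9, 0.4, -0.6]
grip_width: 0.0844
```

```bash
python3 -c "
from h import *
go([.4265,.1915,.056],1.597)"
```

```text
t 20.3 pos [0.4284 0.191  0.1144] jaw 1.594 F [ 0.8697  0.3646 -0.6234] w 0.0844 
  shift units [ 1.95  0.02 -0.06] n 1.9 turn x -0.02 tilt [-0.  0. -0.] j7 0.36
```

Call:
arm_command --delta_pos '[[0.5, 0, -0.03], [0.7, 0, 0], [0.5, 0, 0], [0.14, 0, 0], [0, 0, 0]]' --rotation '[[0, 0, 0], [0, 0, 0], [0, 0, 0], [0, 0, 0], [0, 0, 0]]'

```text
clock: 20.8
position: [0.4321, 0.1915, 0.0588]
tool_rot: [0.387, 1.568, 0.408]
force: [-0.0, -1.1, 0.5]
grip_width: 0.0854
```

Call:
arm_command --delta_pos '[[0, 0, 0], [0, 0, 0], [0, 0, 0], [0, 0, 0], [0, 0, 0]]' --rotation '[[0, 0, 0], [0, 0, 0], [0, 0, 0], [0, 0, 0], [0, 0, 0]]' --gripper 1

```text
clock: 21.3
position: [0.4335, 0.1919, 0.061]
tool_rot: [0.351, 1.565, 0.372]
force: [0.3, 0.3, -1.3]
grip_width: 0.0424
```

Call:
arm_command --delta_pos '[[-0.3, 0, 0], [-0.8, 0, 0], [-0.8, 0, 0], [-0.8, 0, 0], [-0.8, 0, 0], [0, 0, 0]]' --rotation '[[0, 0, 0], [0, 0, 0], [0, 0, 0], [0, 0, 0], [0, 0, 0], [0, 0, 0]]'

```text
clock: 21.9
position: [0.4317, 0.1919, 0.1723]
tool_rot: [0.465, 1.568, 0.487]
force: [0.6, -0.3, -2.0]
grip_width: 0.0425
```

```bash
python3 - <<'E'
from h import *
im=optics.grab_frame('wrist'); cv2.imwrite('pics/w11.png',im[:,:,::-1])
H,S,V=[c.astype(int) for c in cv2.split(cv2.cvtColor(im,cv2.COLOR_RGB2HSV))]
for b,a,c in blobs((abs(H-23)<5)&(S>140)&(V>90),2,200):
    y,x=np.nonzero(b); r0=y.min(); k=(y>r0+3)&(y<r0+8); print(a,"top row",r0,"x",x[k].min(),x[k].max())
go([.532,-.0972,.15],-.202); rows([.532,-.0972,.14],1.74,17)
E
```

```text
14452 top row 199 x 200 306
331 top row 256 x 0 11
t 21.95 pos [0.4313 0.1915 0.171 ] jaw 1.593 F [ 0.3946 -0.4976 -1.4354] w 0.0426 
  shift units [ 0.7  -9.7   3.14] n 10.2 turn x -12.86 tilt [-0.    0.02 -0.01] j7 0.46
turn/row 0.977
[[0.06, -0.57, 0.18], [0.06, -0.55, 0.24], [0.06, -0.52, 0.3], [0.06, -0.49, 0.35], [0.06, -0.45, 0.4], [0.06, -0.41, 0.44], [0.06, -0.36, 0.48], [0.06, -0.31, 0.51], [0.06, -0.25, 0.54], [0.06, -0.2, 0.57], [0.06, -0.14, 0.58], [0.06, -0.08, 0.59], [0.06, -0.02, 0.6], [0.06, 0.04, 0.6], [0.06, 0.1, 0.59], [0.06, 0.16, 0.58], [0.06, 0.22, 0.56]]
```

Call:
arm_command --delta_pos '[[0.02, -0.57, 0.18], [0.02, -0.55, 0.24], [0.02, -0.52, 0.3], [0.02, -0.49, 0.35], [0.02, -0.45, 0.4], [0.02, -0.41, 0.44], [0.02, -0.36, 0.48], [0.02, -0.31, 0.51]]' --rotation '[[0.97, 0, 0], [0.97, 0, 0], [0.97, 0, 0], [0.97, 0, 0], [0.97, 0, 0], [0.97, 0, 0], [0.97, 0, 0], [0.97, 0, 0]]'

```text
clock: 22.75
position: [0.4755, 0.0508, 0.1619]
tool_rot: [-2.427, 1.566, 3.04]
force: [-0.2, 0.8, -1.2]
grip_width: 0.0427
```

Call:
arm_command --delta_pos '[[0.04, -0.25, 0.54], [0.04, -0.2, 0.57], [0.04, -0.14, 0.58], [0.04, -0.08, 0.59], [0.04, -0.02, 0.6], [0.04, 0.04, 0.6], [0.04, 0.1, 0.59], [0.04, 0.16, 0.58], [0.04, 0.22, 0.56], [0, 0, 0]]' --rotation '[[0.97, 0, 0], [0.97, 0, 0], [0.97, 0, 0], [0.97, 0, 0], [0.97, 0, 0], [0.97, 0, 0], [0.97, 0, 0], [0.97, 0, 0], [0.97, 0, 0], [0, 0, 0]]'

```text
clock: 23.75
position: [0.5197, -0.113, 0.1429]
tool_rot: [-1.32, 1.553, -3.093]
force: [0.0, 0.5, -0.7]
grip_width: 0.0423
```

```bash
python3 -c "
from h import *
go([.531,-.1022,.08],-.202)"
```

```text
t 23.75 pos [ 0.5197 -0.113   0.1429] jaw -0.202 F [ 0.0325  0.5036 -0.7374] w 0.0423 
  shift units [ 2.09  0.33 -0.44] n 2.2 turn x -0.0 tilt [-0.    0.04  0.17] j7 -0.42
```

Call:
arm_command --delta_pos '[[0.2, 0.33, -0.42], [0.7, 0, 0], [0.8, 0, 0], [0.5, 0, 0], [0, 0, 0]]' --rotation '[[0, 0.04, 0.17], [0, 0, 0], [0, 0, 0], [0, 0, 0], [0, 0, 0]]'

```text
clock: 24.25
position: [0.5301, -0.1, 0.0722]
tool_rot: [-1.643, 1.568, 2.875]
force: [0.2, 0.9, -0.2]
grip_width: 0.0421
```

```bash
python3 -c "
from h import *
go([.531,-.1022,.034],-.202)"
```

```text
t 24.25 pos [ 0.5301 -0.1     0.0722] jaw -0.194 F [ 0.2173  0.8957 -0.2235] w 0.0421 
  shift units [1.27 0.05 0.07] n 1.3 turn x 0.08 tilt [ 0.   -0.    0.03] j7 -0.5
```

Call:
arm_command --delta_pos '[[0.3, 0.03, 0.1], [0.45, 0, 0], [0.25, 0, 0], [0.1, 0, 0], [0.03, 0, 0]]' --rotation '[[0.08, 0, 0.03], [0, 0, 0], [0, 0, 0], [0, 0, 0], [0, 0, 0]]'

```text
clock: 24.75
position: [0.5311, -0.1029, 0.0373]
tool_rot: [1.69, 1.568, -0.081]
force: [-7.3, 0.5, 30.4]
grip_width: 0.0426
```

```bash
python3 -c "
from h import *
go([.531,-.1022,.034],-.202)"
```

```text
t 24.75 pos [ 0.5311 -0.1029  0.0373] jaw -0.2 F [-7.2946  0.4572 30.4488] w 0.0426 
  shift units [ 0.11 -0.01 -0.02] n 0.1 turn x 0.02 tilt [ 0.   -0.   -0.02] j7 -0.54
```

Call:
arm_command --delta_pos '[[-0.03, 0, 0]]' --rotation '[[0, 0, 0]]'

```text
clock: 24.85
position: [0.5313, -0.1029, 0.0385]
tool_rot: [1.582, 1.568, -0.19]
force: [-1.4, -0.5, 1.2]
grip_width: 0.0421
```

```bash
python3 -c "
from h import *
go([.531,-.1022,.034],-.202)
im=optics.grab_frame('wrist'); cv2.imwrite('pics/w12.png',cv2.resize(im[:,:,::-1],None,fx=1.5,fy=1.5))"
```

```text
t 24.85 pos [ 0.5313 -0.1029  0.0385] jaw -0.2 F [-1.4225 -0.5249  1.1998] w 0.0421 
  shift units [ 0.15 -0.02 -0.02] n 0.2 turn x 0.02 tilt [-0.   -0.   -0.03] j7 -0.54
```

View pics/w12.png

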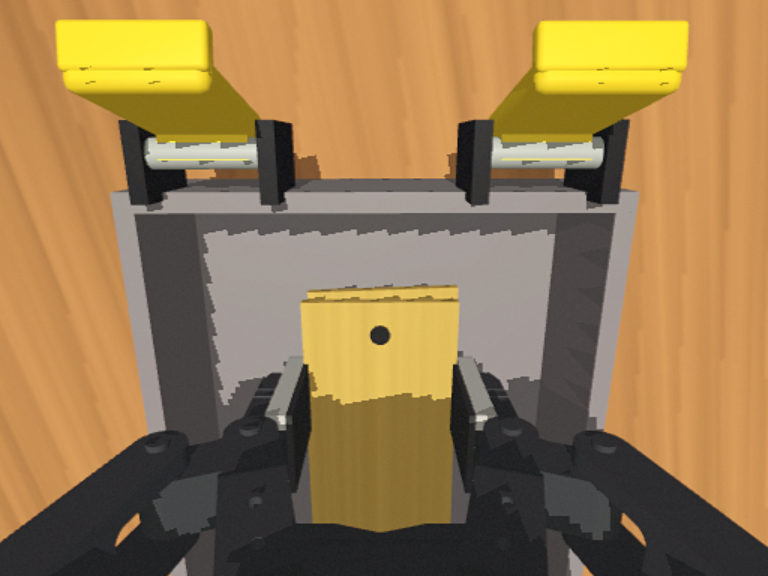

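Plate 2 sits directly over plate 1: its front edge is at row 300 and plate 1's edge is just beyond at row 290. Centring is good, so I release.

Call:
arm_command --delta_pos '[[0, 0, 0], [0, 0, 0], [0, 0, 0]]' --rotation '[[0, 0, 0], [0, 0, 0], [0, 0, 0]]' --gripper -0.4

```text
clock: 25.2
position: [0.5318, -0.1029, 0.0389]
tool_rot: [1.612, 1.567, -0.159]
force: [-0.7, -0.4, -0.1]
grip_width: 0.0595
```

Call:
arm_command --delta_pos '[[-0.4, 0, 0], [-0.8, 0, 0], [-1, 0, 0], [-1, 0, 0], [-0.8, 0, 0]]' --rotation '[[0, 0, 0], [0, 0, 0], [0, 0, 0], [0, 0, 0], [0, 0, 0]]'

```text
clock: 25.7
position: [0.5295, -0.102, 0.1631]
tool_rot: [-1.932, 1.569, 2.582]
force: [0.8, -1.7, -0.1]
grip_width: 0.0601
```

```bash
python3 bx.py w13 .025; python3 - <<'E'
from h import *
# refresh lid position from the top camera
p=optics.camera_params("top"); im=optics.grab_frame("top"); np.save('pics/top1.npy',im)
H,S,V=[c.astype(int) for c in cv2.split(cv2.cvtColor(im,cv2.COLOR_RGB2HSV))]
for b,a,c in blobs((abs(H-62)<10)&(S>110)&(V>60),3,300):
    r=rect(p,b,.014); print("green",a,c,r[0],np.round(r[1]),round(r[2],3))
go([.504,-.3855,.15],-.152+np.pi/2)
E
```

```text
6421 [256.537  209.1874] [ 0.5269 -0.1263] [110.8  45.7] yaw err 0.006 in box -0.00014344542249929788 -0.0009052522526126974
green 2643 [388.1389 215.9429] [ 0.4609 -0.649 ] [224. 167.] -1.262
green 1468 [316.2391 204.8563] [ 0.5026 -0.386 ] [171. 128.] -0.147
t 25.8 pos [ 0.5309 -0.1023  0.1645] jaw -0.199 F [-0.5794  0.9599 -0.6261] w 0.0598 
  shift units [0.48 0.99 9.43] n 9.5 turn x 14.55 tilt [-0.   -0.   -0.03] j7 -0.42
```

View pics/w13.png

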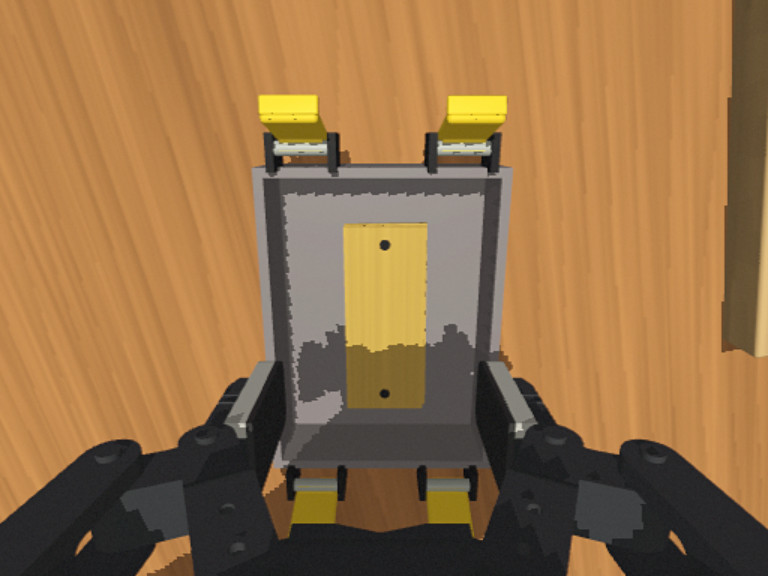

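Both plates are stacked squarely: the dots are at (385,245) and (385,394), the centre is within 1 mm, and the yaw error is 0.006 rad. The clips are still open. The lid has not moved, at (0.503,-0.386) with yaw -0.15.

```bash
python3 -c "
from h import *
rows([.504,-.386,.13],1.52,15)"
```

```text
turn/row 0.968
[[0.08, 0.07, 0.63], [0.08, 0.13, 0.62], [0.08, 0.19, 0.6], [0.08, 0.25, 0.58], [0.08, 0.31, 0.55], [0.08, 0.36, 0.52], [0.08, 0.41, 0.48], [0.08, 0.46, 0.43], [0.08, 0.5, 0.39], [0.08, 0.54, 0.33], [0.08, 0.57, 0.28], [0.08, 0.59, 0.22], [0.08, 0.61, 0.16], [0.08, 0.63, 0.09], [0.08, 0.63, 0.03]]
```

Call:
arm_command --delta_pos '[[0.0, 0.07, 0.63], [0.0, 0.13, 0.62], [0.0, 0.19, 0.6], [0.05, 0.25, 0.58], [0.08, 0.31, 0.55], [0.08, 0.36, 0.52], [0.08, 0.41, 0.48], [0.08, 0.46, 0.43]]' --rotation '[[0.94, 0, 0], [0.94, 0, 0], [0.94, 0, 0], [0.94, 0, 0], [0.94, 0, 0], [0.94, 0, 0], [0.94, 0, 0], [0.94, 0, 0]]' --gripper -1

```text
clock: 26.6
position: [0.5157, -0.2557, 0.1554]
tool_rot: [2.876, 1.566, 0.294]
force: [1.2, 0.4, 0.2]
grip_width: 0.0854
```

Call:
arm_command --delta_pos '[[0.08, 0.5, 0.39], [0.08, 0.54, 0.33], [0.08, 0.57, 0.28], [0.08, 0.59, 0.22], [0.08, 0.61, 0.16], [0.08, 0.63, 0.09], [0.08, 0.63, 0.03], [0, 0, 0]]' --rotation '[[0.94, 0, 0], [0.94, 0, 0], [0.94, 0, 0], [0.94, 0, 0], [0.94, 0, 0], [0.94, 0, 0], [0.94, 0, 0], [0, 0, 0]]'

```text
clock: 27.4
position: [0.4989, -0.3943, 0.137]
tool_rot: [-1.793, 1.567, 1.185]
force: [-0.2, -0.2, -0.6]
grip_width: 0.0852
```

```bash
cat > ld.py <<'E'
from h import *
import sys
p=optics.camera_params('wrist'); im=optics.grab_frame('wrist'); np.save('pics/%s.npy'%sys.argv[1],im)
cv2.imwrite('pics/%s.png'%sys.argv[1],cv2.resize(im[:,:,::-1],None,fx=1.5,fy=1.5))
H,S,V=[c.astype(int) for c in cv2.split(cv2.cvtColor(im,cv2.COLOR_RGB2HSV))]
for b,a,c in blobs((abs(H-62)<12)&(S>110)&(V>50),1,300):
    r=rect(p,b,.014); print("green",a,c,r[0],np.round(r[1],1),round(r[2],3))
E
python3 ld.py w14; python3 -c "
from h import *
go([.504,-.386,.09],-1.722)"
```

```text
green 34536 [241.9083 170.5241] [ 0.5045 -0.3858] [175. 131.] -0.153
t 27.45 pos [ 0.4994 -0.3928  0.137 ] jaw -1.73 F [ 0.8318 -0.5184 -0.2113] w 0.0856 
  shift units [ 1.57 -0.24 -0.11] n 1.6 turn x -0.07 tilt [ 0.   -0.01  0.04] j7 -1.19
```

View pics/w14.png

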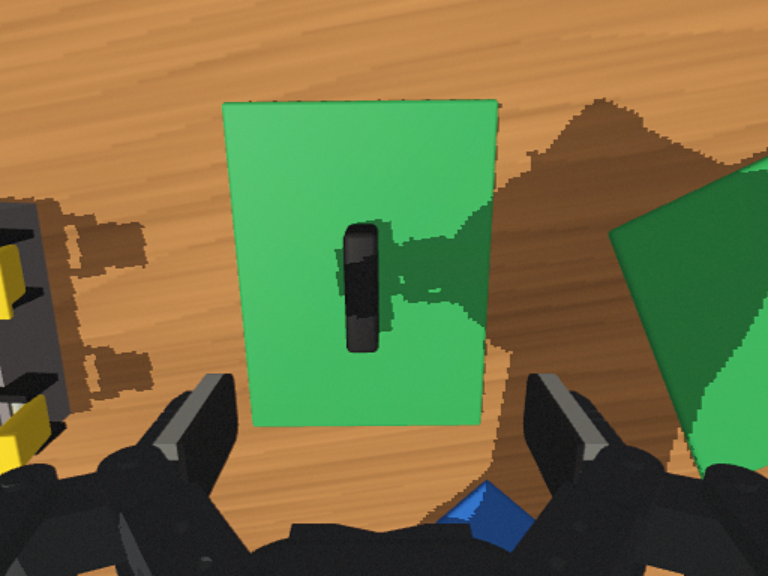

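The view shows the 175x131 mm green lid, which is the smaller one, with its handle at (361,288) between the open fingers. The larger green one is at far right and the blue one is below.

Call:
arm_command --delta_pos '[[0.4, -0.24, -0.12], [0.7, 0, 0], [0.8, 0, 0], [0.5, 0, 0], [0, 0, 0]]' --rotation '[[-0.07, 0, 0.04], [0, 0, 0], [0, 0, 0], [0, 0, 0], [0, 0, 0]]' --gripper -0.3

```text
clock: 27.95
position: [0.5069, -0.3791, 0.0609]
tool_rot: [-2.114, 1.567, 0.889]
force: [-1.3, -0.3, 0.1]
grip_width: 0.0555
```

```bash
python3 -c "
from h import *
go([.5045,-.3858,.037],-1.723)"
```

```text
t 27.95 pos [ 0.5069 -0.3791  0.0609] jaw -1.709 F [-1.3149 -0.3095  0.1423] w 0.0555 
  shift units [0.79 0.23 0.05] n 0.8 turn x 0.14 tilt [-0.   -0.02  0.03] j7 -1.2
```

Call:
arm_command --delta_pos '[[0.2, 0.2, 0.05], [0.35, 0, 0], [0.17, 0, 0], [0, 0, 0]]' --rotation '[[0.12, 0, 0.03], [0, 0, 0], [0, 0, 0], [0, 0, 0]]'

```text
clock: 28.35
position: [0.5056, -0.3849, 0.039]
tool_rot: [2.885, 1.567, -0.406]
force: [0.2, -1.3, -0.4]
grip_width: 0.0561
```

```bash
python3 -c "
from h import *
go([.5045,-.3858,.037],-1.723)"
```

```text
t 28.35 pos [ 0.5056 -0.3849  0.039 ] jaw -1.721 F [ 0.1881 -1.2574 -0.391 ] w 0.0561 
  shift units [0.07 0.03 0.03] n 0.1 turn x 0.02 tilt [-0.   -0.03 -0.01] j7 -1.21
```

Call:
arm_command --delta_pos '[[0.05, 0.02, 0.02], [0, 0, 0], [0, 0, 0], [0, 0, 0], [0, 0, 0], [0, 0, 0]]' --rotation '[[0, 0, 0], [0, 0, 0], [0, 0, 0], [0, 0, 0], [0, 0, 0], [0, 0, 0]]' --gripper 1 --grip_force 70

```text
clock: 28.95
position: [0.5052, -0.3859, 0.0387]
tool_rot: [2.838, 1.566, -0.454]
force: [-0.0, -0.1, -2.7]
grip_width: 0.0144
```

Call:
arm_command --delta_pos '[[-0.2, 0, 0], [-0.6, 0, 0], [-0.9, 0, 0], [-0.9, 0, 0], [-0.9, 0, 0], [0, 0, 0]]' --rotation '[[0, 0, 0], [0, 0, 0], [0, 0, 0], [0, 0, 0], [0, 0, 0], [0, 0, 0]]'

```text
clock: 29.55
position: [0.5042, -0.3852, 0.1484]
tool_rot: [2.932, 1.567, -0.36]
force: [-0.6, -0.6, -2.4]
grip_width: 0.0145
```

```bash
python3 -c "
from h import *
go([.526,-.126,.145],-.202); rows([.526,-.126,.145],-1.52,15)"
```

```text
t 29.55 pos [ 0.5042 -0.3852  0.1484] jaw -1.721 F [-0.6284 -0.6484 -2.4013] w 0.0145 
  shift units [ 0.11 -8.65  0.57] n 8.7 turn x -14.5 tilt [ 0.   -0.03 -0.01] j7 -1.2
turn/row -0.968
[[0.01, -0.58, 0.04], [0.01, -0.58, -0.02], [0.01, -0.57, -0.08], [0.01, -0.56, -0.14], [0.01, -0.55, -0.19], [0.01, -0.52, -0.25], [0.01, -0.5, -0.3], [0.01, -0.46, -0.35], [0.01, -0.43, -0.39], [0.01, -0.38, -0.43], [0.01, -0.34, -0.47], [0.01, -0.29, -0.5], [0.01, -0.24, -0.53], [0.01, -0.18, -0.55], [0.01, -0.13, -0.56]]
```

Call:
arm_command --delta_pos '[[-0.03, -0.58, 0.04], [-0.02, -0.58, -0.02], [0.01, -0.57, -0.08], [0.01, -0.56, -0.14], [0.01, -0.55, -0.19], [0.01, -0.52, -0.25], [0.01, -0.5, -0.3], [0.01, -0.46, -0.35]]' --rotation '[[-0.94, 0, 0], [-0.94, 0, 0], [-0.94, 0, 0], [-0.94, 0, 0], [-0.94, 0, 0], [-0.94, 0, 0], [-0.94, 0, 0], [-0.94, 0, 0]]'

```text
clock: 30.35
position: [0.5139, -0.2434, 0.146]
tool_rot: [1.277, 1.569, -1.201]
force: [0.2, -0.4, -2.9]
grip_width: 0.0147
```

Call:
arm_command --delta_pos '[[0.01, -0.43, -0.39], [0.01, -0.38, -0.43], [0.01, -0.34, -0.47], [0.01, -0.29, -0.5], [0.01, -0.24, -0.53], [0.01, -0.18, -0.55], [0.01, -0.13, -0.5], [0, 0, 0]]' --rotation '[[-0.94, 0, 0], [-0.94, 0, 0], [-0.94, 0, 0], [-0.94, 0, 0], [-0.94, 0, 0], [-0.94, 0, 0], [-0.94, 0, 0], [0, 0, 0]]'

```text
clock: 31.15
position: [0.5203, -0.1162, 0.1407]
tool_rot: [-1.647, 1.568, 2.883]
force: [1.0, -0.1, -2.4]
grip_width: 0.0146
```

```bash
python3 -c "
from h import *
go([.526,-.126,.12],-.202)"; python3 ld.py w15
```

```text
t 31.15 pos [ 0.5203 -0.1162  0.1407] jaw -0.183 F [ 1.0273 -0.0701 -2.3758] w 0.0146 
  shift units [0.69 0.25 0.29] n 0.8 turn x 0.19 tilt [-0.   -0.    0.03] j7 -0.4
green 56676 [253.0483 160.5079] [ 0.5192 -0.1156] [220.1 191.3] -0.183
```

View pics/w15.png

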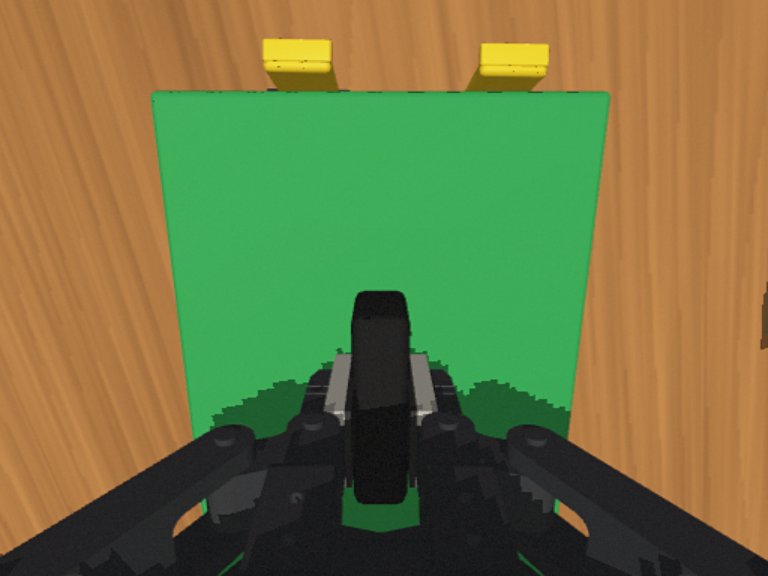

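The lid is held level: its front edge is at row 93 from x=153 to x=609, in front of the open clips at rows 40-90. I correct the position and lower.

Call:
arm_command --delta_pos '[[0.1, 0.25, 0.26], [0.5, 0, 0], [0.7, 0, 0], [0.3, 0, 0], [0, 0, 0]]' --rotation '[[0.17, 0, 0.03], [0, 0, 0], [0, 0, 0], [0, 0, 0], [0, 0, 0]]'

```text
clock: 31.7
position: [0.5272, -0.1336, 0.0903]
tool_rot: [0.419, 1.567, -1.373]
force: [-0.0, -0.7, -2.7]
grip_width: 0.0144
```

```bash
python3 -c "
from h import *
go([.5262,-.125,.0747],-.202)"
```

```text
t 31.7 pos [ 0.5272 -0.1336  0.0903] jaw -0.222 F [-0.0031 -0.6668 -2.7119] w 0.0144 
  shift units [ 0.52 -0.1  -0.27] n 0.6 turn x -0.19 tilt [-0.    0.03 -0.01] j7 -0.45
```

Call:
arm_command --delta_pos '[[0, -0.08, -0.24], [0, 0, 0]]' --rotation '[[-0.16, 0.03, 0], [0, 0, 0]]'

```text
clock: 31.9
position: [0.5268, -0.1263, 0.0909]
tool_rot: [1.658, 1.569, -0.119]
force: [-0.0, 1.1, -2.3]
grip_width: 0.0145
```

```bash
python3 -c "
from h import *
go([.5262,-.125,.0747],-.202)"
```

```text
t 31.9 pos [ 0.5268 -0.1263  0.0909] jaw -0.206 F [-0.0022  1.094  -2.255 ] w 0.0145 
  shift units [ 0.54 -0.03 -0.04] n 0.5 turn x -0.04 tilt [-0.   -0.   -0.02] j7 -0.45
```

Call:
arm_command --delta_pos '[[0.15, -0.03, -0.04], [0.1, 0, 0], [0.1, 0, 0], [0, 0, 0]]' --rotation '[[-0.03, 0, 0], [0, 0, 0], [0, 0, 0], [0, 0, 0]]'

```text
clock: 32.3
position: [0.5269, -0.1249, 0.081]
tool_rot: [1.534, 1.567, -0.239]
force: [0.4, 0.3, -2.0]
grip_width: 0.0143
```

```bash
python3 -c "
from h import *
go([.5262,-.125,.0747],-.202)"
```

```text
t 32.3 pos [ 0.5269 -0.1249  0.081 ] jaw -0.202 F [ 0.4362  0.3152 -1.9938] w 0.0143 
  shift units [ 0.21 -0.02  0.01] n 0.2 turn x -0.0 tilt [ 0.    0.   -0.04] j7 -0.46
```

Call:
arm_command --delta_pos '[[0.08, 0, 0], [0.06, 0, 0], [0.05, 0, 0]]' --rotation '[[0, 0, 0], [0, 0, 0], [0, 0, 0]]'

```text
clock: 32.6
position: [0.5271, -0.1251, 0.0751]
tool_rot: [1.53, 1.566, -0.244]
force: [0.6, -0.1, -2.8]
grip_width: 0.0145
```

Call:
arm_command --delta_pos '[[0.03, 0, 0], [0.03, 0, 0]]' --rotation '[[0, 0, 0], [0, 0, 0]]'

```text
clock: 32.8
position: [0.5271, -0.1252, 0.0742]
tool_rot: [1.382, 1.566, -0.391]
force: [-12.8, 2.4, 40.1]
grip_width: 0.0144
```

Call:
arm_command --delta_pos '[[-0.02, 0, 0], [0, 0, 0], [0, 0, 0], [0, 0, 0]]' --rotation '[[0, 0, 0], [0, 0, 0], [0, 0, 0], [0, 0, 0]]' --gripper -0.3

```text
clock: 33.2
position: [0.5276, -0.1252, 0.0754]
tool_rot: [1.409, 1.565, -0.365]
force: [0.0, -0.4, -0.6]
grip_width: 0.0555
```

Call:
arm_command --delta_pos '[[-0.3, 0, 0], [-0.8, 0, 0], [-1, 0, 0], [-1, 0, 0], [-1, 0, 0], [-0.6, 0, 0], [0, 0, 0]]' --rotation '[[0, 0, 0], [0, 0, 0], [0, 0, 0], [0, 0, 0], [0, 0, 0], [0, 0, 0], [0, 0, 0]]'

```text
clock: 33.9
position: [0.5262, -0.1241, 0.2247]
tool_rot: [1.531, 1.566, -0.241]
force: [0.2, -0.2, -0.5]
grip_width: 0.0557
```

```bash
cat > fin.py <<'E'
from h import *
import sys
C=np.array([.526,-.126]); yaw=1.3685
p=optics.camera_params('wrist'); im=optics.grab_frame('wrist'); np.save('pics/%s.npy'%sys.argv[1],im)
cv2.imwrite('pics/%s.png'%sys.argv[1],cv2.resize(im[:,:,::-1],None,fx=1.5,fy=1.5))
H,S,V=[c.astype(int) for c in cv2.split(cv2.cvtColor(im,cv2.COLOR_RGB2HSV))]
u=np.array([np.cos(yaw),np.sin(yaw)]); v=np.array([-u[1],u[0]])
for b,a,c in blobs((abs(H-62)<12)&(S>110)&(V>50),1,300):
    r=rect(p,b,.050); d=r[0]-C; print("green",a,c,r[0],np.round(r[1],1),"yaw err",round(r[2]-yaw,3),"in box",d@u,d@v)
for b,a,c in blobs((abs(H-28)<5)&(S>170)&(V>90),4,60):
    y,x=np.nonzero(b); X=unproj(p,np.c_[x,y],.077)[:,:2]-C; print("yellow",a,c,"at z.077 u",np.percentile(X@u,[2,98]),"v",np.percentile(X@v,[2,98]))
E
python3 fin.py w16; python3 -c "
from h import *
go([.526,-.126,.2],-.202)"
```

```text
green 23781 [253.3158 165.2074] [ 0.5266 -0.1252] [175.4 130.8] yaw err -0.001 in box 0.0009046442346974249 -0.00045994293519051836
yellow 698 [299.4484  50.947 ] at z.077 u [0.0955 0.1154] v [-0.0476 -0.0245]
yellow 690 [203.0652  50.8188] at z.077 u [0.0954 0.1153] v [0.0273 0.0504]
yellow 659 [213.1836 283.6297] at z.077 u [-0.1127 -0.0813] v [0.0266 0.0491]
yellow 629 [290.2846 284.5294] at z.077 u [-0.114  -0.0805] v [-0.047  -0.0244]
t 33.95 pos [ 0.5259 -0.1241  0.2236] jaw -0.202 F [-0.0209  0.0892 -0.5851] w 0.0556 
  shift units [0.79 0.01 0.06] n 0.8 turn x 0.0 tilt [ 0.    0.   -0.04] j7 -0.34
```

View pics/w16.png

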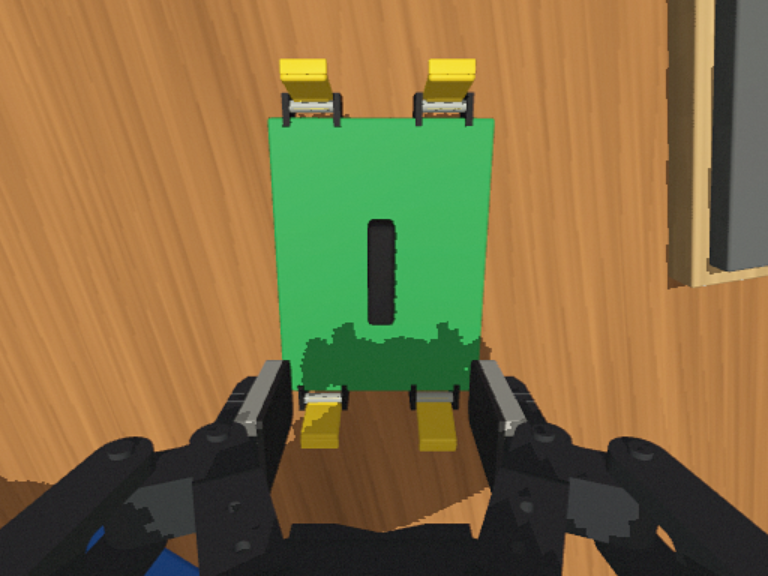

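The lid is seated at +0.9/-0.5 mm with a -0.001 rad yaw error. All four clips lean outwards at (303,75), (452,75), (320,425) and (437,425). Now the clips, beginning with a (+u,+v).

Call:
arm_command --delta_pos '[[0.3, -0.21, -0.83], [0.3, -0.21, -0.83], [0.3, -0.21, -0.83], [0.3, -0.21, -0.83], [0.3, -0.21, -0.83], [0.3, -0.21, -0.83], [0, 0, 0]]' --rotation '[[0, 0, 0], [0, 0, 0], [0, 0, 0], [0, 0, 0], [0, 0, 0], [0, 0, 0], [0, 0, 0]]' --gripper 1

```text
clock: 34.65
position: [0.5157, 0.0342, 0.1631]
tool_rot: [-1.05, 1.568, -2.824]
force: [-0.2, -0.4, -1.1]
grip_width: -0.0
```

```bash
cat >> h.py <<'E'
def bx(u,v,z):
    """shift to box-frame point (mm), keeping jaws across the box"""
    y=1.3685; s=monitor.observe(); d=(np.array(s['position'])[:2]-[.526,-.126])@np.array([[np.cos(y),-np.sin(y)],[np.sin(y),np.cos(y)]])
    print("now u,v,z mm",np.round(np.r_[d,s['position'][2]]*1000,1)); U=np.array([np.cos(y),np.sin(y)]); V=np.array([-U[1],U[0]])
    go(np.r_[np.array([.526,-.126])+U*u/1000+V*v/1000,z/1000],-.202)
E
python3 -c "
from h import *
bx(150,38,81)"
```

```text
now u,v,z mm [154.9  42.3 163.1]
t 34.65 pos [0.5157 0.0342 0.1631] jaw -0.204 F [-0.2271 -0.3653 -1.0937] w -0.0 
  shift units [2.74 0.15 0.16] n 2.7 turn x -0.02 tilt [0.   0.01 0.02] j7 -0.71
```

Call:
arm_command --delta_pos '[[0.5, 0.13, 0.16], [0.8, 0, 0], [0.8, 0, 0], [0.5, 0, 0], [0.08, 0, 0], [0, 0, 0]]' --rotation '[[0, 0.01, 0.02], [0, 0, 0], [0, 0, 0], [0, 0, 0], [0, 0, 0], [0, 0, 0]]'

```text
clock: 35.25
position: [0.5164, 0.0274, 0.0775]
tool_rot: [-1.235, 1.566, -3.008]
force: [0.5, -0.0, -1.0]
grip_width: -0.0002
```

```bash
python3 -c "
from h import *
bx(72,38,82)"
```

```text
now u,v,z mm [148.3  40.2  77.5]
t 35.25 pos [0.5164 0.0274 0.0775] jaw -0.202 F [ 0.4527 -0.0098 -1.0458] w -0.0002 
  shift units [-0.15  0.07  2.54] n 2.6 turn x -0.0 tilt [-0.    0.02  0.05] j7 -0.78
```

Call:
arm_command --delta_pos '[[-0.15, 0.07, 0.3], [0, 0, 0.45], [0, 0, 0.45]]' --rotation '[[0, 0.02, 0.04], [0, 0, 0], [0, 0, 0]]'

```text
clock: 35.55
position: [0.5121, -0.0092, 0.0842]
tool_rot: [2.307, 1.568, 0.536]
force: [0.9, 8.7, 8.8]
grip_width: -0.0
```

Call:
arm_command --delta_pos '[[0, 0, 0.4], [0, 0, 0.4], [0, 0, 0.4]]' --rotation '[[0, 0, 0], [0, 0, 0], [0, 0, 0]]'

```text
clock: 35.85
position: [0.5053, -0.0483, 0.0863]
tool_rot: [2.111, 1.563, 0.339]
force: [0.6, -0.6, 0.6]
grip_width: 0.0001
```

```bash
python3 -c "
from h import *
bx(71,38,75.5)"
```

```text
now u,v,z mm [72.  35.9 86.3]
t 35.85 pos [ 0.5053 -0.0483  0.0863] jaw -0.201 F [ 0.5781 -0.6055  0.5746] w 0.0001 
  shift units [ 0.36 -0.07  0.03] n 0.4 turn x 0.01 tilt [-0.   -0.04 -0.06] j7 -0.64
```

Call:
arm_command --delta_pos '[[0.15, -0.05, 0.03], [0.12, 0, 0], [0.06, 0, 0]]' --rotation '[[0, -0.04, -0.05], [0, 0, 0], [0, 0, 0]]'

```text
clock: 36.15
position: [0.5032, -0.0537, 0.0766]
tool_rot: [0.527, 1.567, -1.251]
force: [-0.5, -3.4, 4.9]
grip_width: -0.0001
```

Call:
arm_command --delta_pos '[[0.04, 0, 0], [0.04, 0, 0]]' --rotation '[[0, 0, 0], [0, 0, 0]]'

```text
clock: 36.35
position: [0.5033, -0.0539, 0.0744]
tool_rot: [0.428, 1.565, -1.349]
force: [-12.3, -5.0, 53.2]
grip_width: -0.0002
```

Call:
arm_command --delta_pos '[[0.04, 0, 0]]' --rotation '[[0, 0, 0]]'

```text
clock: 36.45
position: [0.5034, -0.0539, 0.0744]
tool_rot: [0.412, 1.564, -1.365]
force: [-15.9, -3.7, 56.1]
grip_width: 0.0003
```

```bash
python3 -c "
from h import *
bx(71,38,75.5)"
```

```text
now u,v,z mm [66.1 36.6 74.4]
t 36.45 pos [ 0.5034 -0.0539  0.0744] jaw -0.206 F [-15.8659  -3.6608  56.1372] w 0.0003 
  shift units [-0.04 -0.05 -0.16] n 0.2 turn x -0.04 tilt [ 0.    0.06 -0.03] j7 -0.66
```

Call:
arm_command --delta_pos '[[-0.4, 0, 0], [-0.9, 0, 0], [-0.9, 0, 0.3], [-0.1, 0.31, 0.9], [0, 0.31, 0.9], [0, 0.31, 0.9], [0, 0.31, 0.9], [0, 0.31, 0.9], [0, 0.31, 0.9], [0, 0.31, 0.9]]' --rotation '[[0, 0.06, -0.03], [0, 0, 0], [0, 0, 0], [0, 0, 0], [0, 0, 0], [0, 0, 0], [0, 0, 0], [0, 0, 0], [0, 0, 0], [0, 0, 0]]'

```text
clock: 37.45
position: [0.5301, -0.2566, 0.1445]
tool_rot: [-2.665, 1.564, 1.859]
force: [0.5, -0.5, -0.5]
grip_width: -0.0
```

Call:
arm_command --delta_pos '[[0, 0.31, 0.6], [0, 0, 0]]' --rotation '[[0, 0, 0], [0, 0, 0]]'

```text
clock: 37.65
position: [0.5359, -0.2795, 0.1433]
tool_rot: [-2.581, 1.564, 1.94]
force: [-1.3, 1.3, -1.0]
grip_width: 0.0
```

```bash
python3 -c "
from h import *
bx(-148,-38,81)"
```

```text
now u,v,z mm [-148.3  -40.5  143.3]
t 37.65 pos [ 0.5359 -0.2795  0.1433] jaw -0.191 F [-1.3123  1.3303 -1.0134] w 0.0 
  shift units [ 2.08 -0.08  0.  ] n 2.1 turn x 0.1 tilt [-0.   -0.06  0.04] j7 -0.13
```

Call:
arm_command --delta_pos '[[0.4, -0.08, 0], [0.8, 0, 0], [0.6, 0, 0], [0.15, 0, 0], [0, 0, 0]]' --rotation '[[0.1, -0.06, 0.04], [0, 0, 0], [0, 0, 0], [0, 0, 0], [0, 0, 0]]'

```text
clock: 38.15
position: [0.5343, -0.2737, 0.0823]
tool_rot: [-3.084, 1.568, 1.431]
force: [0.2, -0.1, 0.2]
grip_width: -0.0001
```

```bash
python3 -c "
from h import *
bx(-71,-38,82)"
```

```text
now u,v,z mm [-143.   -37.9   82.3]
t 38.15 pos [ 0.5343 -0.2737  0.0823] jaw -0.198 F [ 0.1747 -0.0534  0.2118] w -0.0001 
  shift units [ 0.02  0.02 -2.4 ] n 2.4 turn x 0.04 tilt [ 0.   -0.03  0.  ] j7 -0.19
```

Call:
arm_command --delta_pos '[[0.01, 0.02, -0.4], [0.01, 0, -0.4], [0.02, 0, -0.4], [0.02, 0, -0.4], [0.02, 0, -0.4], [0.02, 0, -0.35]]' --rotation '[[0.04, -0.03, 0], [0, 0, 0], [0, 0, 0], [0, 0, 0], [0, 0, 0], [0, 0, 0]]'

```text
clock: 38.75
position: [0.5516, -0.2014, 0.0842]
tool_rot: [0.831, 1.563, -0.944]
force: [0.4, -0.5, 1.0]
grip_width: -0.0
```

```bash
python3 -c "
from h import *
bx(-71,-38,75.5)"
```

```text
now u,v,z mm [-68.8 -40.3  84.2]
t 38.75 pos [ 0.5516 -0.2014  0.0842] jaw -0.204 F [ 0.3637 -0.5492  0.9671] w -0.0 
  shift units [ 0.29 -0.08  0.07] n 0.3 turn x -0.02 tilt [-0.    0.05 -0.05] j7 -0.33
```

Call:
arm_command --delta_pos '[[0.12, -0.06, 0.09], [0.1, 0, 0], [0.06, 0, 0]]' --rotation '[[0, 0.05, -0.05], [0, 0, 0], [0, 0, 0]]'

```text
clock: 39.05
position: [0.5514, -0.1995, 0.077]
tool_rot: [2.288, 1.566, 0.518]
force: [0.1, 3.9, 3.9]
grip_width: 0.0
```

Call:
arm_command --delta_pos '[[0.04, 0, 0], [0.03, 0, 0]]' --rotation '[[0, 0, 0], [0, 0, 0]]'

```text
clock: 39.25
position: [0.5517, -0.199, 0.0749]
tool_rot: [2.412, 1.566, 0.643]
force: [-4.1, 4.8, 19.0]
grip_width: 0.0001
```

```bash
python3 -c "
from h import *
bx(-71,-38,75.5)"
```

```text
now u,v,z mm [-66.3 -39.8  74.9]
t 39.25 pos [ 0.5517 -0.199   0.0749] jaw -0.199 F [-4.11    4.8338 19.0066] w 0.0001 
  shift units [-0.02 -0.06  0.16] n 0.2 turn x 0.03 tilt [ 0.   -0.04 -0.03] j7 -0.33
```

Call:
arm_command --delta_pos '[[0.04, 0, 0], [0, 0, 0], [-0.4, 0, 0], [-0.9, 0, 0], [-0.9, 0, 0.1], [0, -0.45, 0.5], [0, -0.55, 0.6], [0, -0.55, 0.6], [0, -0.55, 0.6], [0, -0.4, 0.3]]' --rotation '[[0, 0, 0], [0, 0, 0], [0, 0, 0], [0, 0, 0], [0, 0, 0], [0, 0, 0], [0, 0, 0], [0, 0, 0], [0, 0, 0], [0, 0, 0]]'

```text
clock: 40.25
position: [0.4592, -0.2668, 0.1466]
tool_rot: [2.048, 1.566, 0.278]
force: [0.2, -1.1, -0.9]
grip_width: 0.0
```

Call:
arm_command --delta_pos '[[0, 0, 0]]' --rotation '[[0, 0, 0]]'

```text
clock: 40.35
position: [0.4576, -0.2681, 0.1469]
tool_rot: [1.959, 1.567, 0.187]
force: [0.0, 0.7, 0.2]
grip_width: 0.0001
```

```bash
python3 fin.py w17; python3 -c "
from h import *
bx(-148,38,81)
p=optics.camera_params('side'); im=optics.grab_frame('side')
c=proj(p,[[.526,-.126,.05]])[0].astype(int); print(c); k=im[c[1]-65:c[1]+65,c[0]-85:c[0]+85,::-1]
cv2.imwrite('pics/s17.png',cv2.resize(k,None,fx=4.5,fy=4.5,interpolation=cv2.INTER_CUBIC))"
```

```text
green 20046 [309.4891  49.3153] [ 0.5149 -0.1809] [130.8  61.8] yaw err -1.571 in box -0.05598648817189737 -0.00011400920839982971
yellow 2404 [373.1959  91.4605] at z.077 u [-0.095  -0.0618] v [-0.0399 -0.0189]
yellow 1241 [253.3239 136.5745] at z.077 u [-0.1126 -0.0939] v [0.0277 0.0496]
now u,v,z mm [-152.2   37.5  147. ]
t 40.4 pos [ 0.4587 -0.2676  0.147 ] jaw -0.201 F [ 0.0955 -0.2831  0.5637] w 0.0002 
  shift units [ 2.2  -0.03 -0.14] n 2.2 turn x 0.01 tilt [-0.   -0.02 -0.04] j7 -0.12
[245 190]
```

View pics/s17.png

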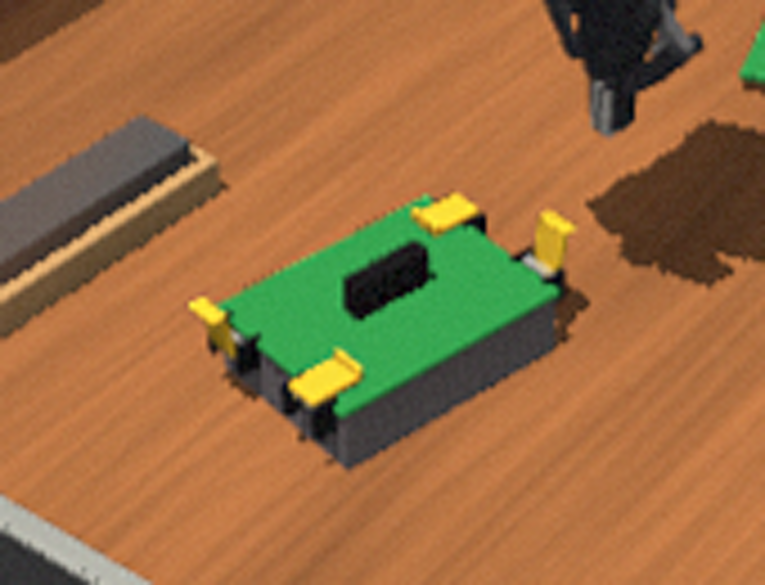

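The side crop shows the diagonal clips at (325,378) and (447,212) flat on the lid. The other two, at (215,325) and (550,240), are still open. Next is clip b.

Call:
arm_command --delta_pos '[[0.4, -0.03, -0.1], [0.8, 0, 0], [0.7, 0, 0], [0.15, 0, 0], [0, 0, 0]]' --rotation '[[0, -0.02, -0.04], [0, 0, 0], [0, 0, 0], [0, 0, 0], [0, 0, 0]]'

```text
clock: 40.95
position: [0.4634, -0.2589, 0.0815]
tool_rot: [2.416, 1.568, 0.651]
force: [0.6, -0.2, 1.2]
grip_width: 0.0001
```

```bash
python3 -c "
from h import *
bx(-71,38,82)"
```

```text
now u,v,z mm [-142.8   34.6   81.5]
t 40.95 pos [ 0.4634 -0.2589  0.0815] jaw -0.194 F [ 0.6497 -0.166   1.2051] w 0.0001 
  shift units [-0.01 -0.09 -2.39] n 2.4 turn x 0.08 tilt [ 0.   -0.02 -0.02] j7 -0.2
```

Call:
arm_command --delta_pos '[[0.01, -0.09, -0.4], [0.01, 0, -0.4], [0.02, 0, -0.4], [0.02, 0, -0.4], [0.02, 0, -0.4], [0.02, 0, -0.35]]' --rotation '[[0.06, -0.02, -0.02], [0, 0, 0], [0, 0, 0], [0, 0, 0], [0, 0, 0], [0, 0, 0]]'

```text
clock: 41.55
position: [0.4775, -0.1883, 0.0818]
tool_rot: [0.726, 1.565, -1.046]
force: [0.4, -2.7, 2.5]
grip_width: 0.0001
```

```bash
python3 -c "
from h import *
bx(-70,38,75.5)"
```

```text
now u,v,z mm [-70.8  35.   81.8]
t 41.55 pos [ 0.4775 -0.1883  0.0818] jaw -0.201 F [ 0.367  -2.696   2.4763] w 0.0001 
  shift units [ 0.21 -0.1  -0.03] n 0.2 turn x 0.01 tilt [ 0.    0.04 -0.04] j7 -0.36
```

Call:
arm_command --delta_pos '[[0.1, -0.08, 0.02], [0.07, 0, 0], [0.05, 0, 0], [0.03, 0, 0]]' --rotation '[[0, 0.04, -0.04], [0, 0, 0], [0, 0, 0], [0, 0, 0]]'

```text
clock: 41.95
position: [0.4767, -0.1857, 0.0748]
tool_rot: [2.306, 1.568, 0.538]
force: [-2.9, 4.9, 21.6]
grip_width: -0.0
```

Call:
arm_command --delta_pos '[[0.03, 0, 0]]' --rotation '[[0, 0, 0]]'

```text
clock: 42.05
position: [0.4768, -0.1857, 0.0746]
tool_rot: [2.206, 1.568, 0.437]
force: [-9.9, 6.2, 45.9]
grip_width: -0.0001
```

Call:
arm_command --delta_pos '[[0.03, 0, 0]]' --rotation '[[0, 0, 0]]'

```text
clock: 42.15
position: [0.4768, -0.1857, 0.0746]
tool_rot: [2.094, 1.568, 0.324]
force: [-10.2, 6.4, 40.5]
grip_width: 0.0001
```

```bash
python3 -c "
from h import *
bx(-70,38,75.5)"
```

```text
now u,v,z mm [-68.4  36.2  74.6]
t 42.15 pos [ 0.4768 -0.1857  0.0746] jaw -0.198 F [-10.1884   6.4103  40.5078] w 0.0001 
  shift units [-0.03 -0.06  0.05] n 0.1 turn x 0.03 tilt [-0.   -0.01 -0.02] j7 -0.36
```

Call:
arm_command --delta_pos '[[-0.4, 0, 0], [-0.9, 0, 0], [-0.9, 0, -0.3], [-0.1, 0.31, -0.9], [0, 0.31, -0.9], [0, 0.31, -0.9], [0, 0.31, -0.9], [0, 0.31, -0.9], [0, 0.31, -0.9], [0, 0.31, -0.9]]' --rotation '[[0, 0, 0], [0, 0, 0], [0, 0, 0], [0, 0, 0], [0, 0, 0], [0, 0, 0], [0, 0, 0], [0, 0, 0], [0, 0, 0], [0, 0, 0]]'

```text
clock: 43.15
position: [0.5803, -0.009, 0.1454]
tool_rot: [-0.704, 1.567, -2.489]
force: [-0.1, -0.9, 0.6]
grip_width: -0.0003
```

Call:
arm_command --delta_pos '[[0, 0.31, -0.6], [0, 0, 0]]' --rotation '[[0, 0, 0], [0, 0, 0]]'

```text
clock: 43.35
position: [0.5946, 0.0103, 0.1449]
tool_rot: [-1.187, 1.568, -2.97]
force: [-0.9, -0.1, 1.0]
grip_width: 0.0002
```

```bash
python3 -c "
from h import *
bx(146,-38,82)"
```

```text
now u,v,z mm [147.3 -39.9 144.9]
t 43.35 pos [0.5946 0.0103 0.1449] jaw -0.211 F [-0.9266 -0.0855  0.9937] w 0.0002 
  shift units [ 2.1  -0.06  0.04] n 2.1 turn x -0.09 tilt [0.   0.01 0.03] j7 -0.65
```

Call:
arm_command --delta_pos '[[0.4, -0.06, 0.03], [0.8, 0, 0], [0.6, 0, 0], [0.15, 0, 0], [0, 0, 0]]' --rotation '[[-0.08, 0.01, 0.03], [0, 0, 0], [0, 0, 0], [0, 0, 0], [0, 0, 0]]'

```text
clock: 43.85
position: [0.5895, 0.0043, 0.0815]
tool_rot: [-0.638, 1.568, -2.414]
force: [0.3, 0.5, 1.0]
grip_width: -0.0
```

```bash
python3 -c "
from h import *
bx(71,-38,82)"
```

```text
now u,v,z mm [140.4 -36.1  81.5]
t 43.85 pos [0.5895 0.0043 0.0815] jaw -0.205 F [0.2652 0.4895 0.9786] w -0.0 
  shift units [-0.01  0.07  2.31] n 2.3 turn x -0.03 tilt [-0.    0.03  0.02] j7 -0.69
```

Call:
arm_command --delta_pos '[[0.01, 0.06, 0.4], [0.01, 0, 0.4], [0.02, 0, 0.4], [0.02, 0, 0.4], [0.02, 0, 0.37], [0.02, 0, 0.3]]' --rotation '[[-0.02, 0.03, 0.02], [0, 0, 0], [0, 0, 0], [0, 0, 0], [0, 0, 0], [0, 0, 0]]'

```text
clock: 44.45
position: [0.5789, -0.0671, 0.0829]
tool_rot: [2.16, 1.561, 0.386]
force: [-0.4, 1.0, 1.1]
grip_width: -0.0
```

```bash
python3 -c "
from h import *
bx(70,-38,75.5)"
```

```text
now u,v,z mm [ 68.3 -40.   82.9]
t 44.45 pos [ 0.5789 -0.0671  0.0829] jaw -0.203 F [-0.3773  0.9836  1.0824] w -0.0 
  shift units [ 0.25 -0.07 -0.06] n 0.3 turn x -0.01 tilt [-0.   -0.05 -0.08] j7 -0.57
```

Call:
arm_command --delta_pos '[[0.11, -0.06, -0.09], [0.09, 0, 0], [0.05, 0, 0], [0.03, 0, 0]]' --rotation '[[0, -0.05, -0.08], [0, 0, 0], [0, 0, 0], [0, 0, 0]]'

```text
clock: 44.85
position: [0.5776, -0.0678, 0.0748]
tool_rot: [0.027, 1.567, -1.75]
force: [-3.0, -4.1, 21.3]
grip_width: 0.0001
```

Call:
arm_command --delta_pos '[[0.03, 0, 0], [0.03, 0, 0]]' --rotation '[[0, 0, 0], [0, 0, 0]]'

```text
clock: 45.05
position: [0.5777, -0.0678, 0.0747]
tool_rot: [0.072, 1.565, -1.705]
force: [-9.7, -2.7, 31.5]
grip_width: -0.0
```

```bash
python3 -c "
from h import *
bx(70,-38,75.5)"
```

```text
now u,v,z mm [ 67.4 -38.9  74.7]
t 45.05 pos [ 0.5777 -0.0678  0.0747] jaw -0.206 F [-9.7342 -2.6965 31.4992] w -0.0 
  shift units [-0.03 -0.03 -0.09] n 0.1 turn x -0.03 tilt [ 0.    0.05 -0.  ] j7 -0.58
```

Call:
arm_command --delta_pos '[[-0.4, 0, 0], [-0.9, 0, 0], [-0.9, -0.2, 0.35], [-0.9, -0.2, 0.4], [-0.9, -0.2, 0.4], [-0.7, -0.2, 0.4], [-0.3, -0.2, 0.4], [0, -0.2, 0.3], [0, 0, 0], [0, 0, 0]]' --rotation '[[0, 0.05, 0], [0, 0, 0], [0, 0, 0], [0, 0, 0], [0, 0, 0], [0, 0, 0], [0, 0, 0], [0, 0, 0], [0, 0, 0], [0, 0, 0]]'

```text
clock: 46.05
position: [0.5266, -0.1221, 0.2287]
tool_rot: [-2.134, 1.566, 2.382]
force: [0.9, 0.3, 0.3]
grip_width: -0.0001
```

```bash
python3 fin.py w18; python3 -c "
from h import *
bx(0,0,200)
a=cv2.imread('pics/w18.png')[:560,180:600]
p=optics.camera_params('side'); im=optics.grab_frame('side')
c=proj(p,[[.526,-.126,.05]])[0].astype(int); k=cv2.resize(im[c[1]-65:c[1]+65,c[0]-60:c[0]+60,::-1],(380,412),interpolation=cv2.INTER_CUBIC)
k=cv2.copyMakeBorder(k,0,a.shape[0]-412,0,0,0); cv2.imwrite('pics/fin.png',np.hstack([a,k]))"
```

```text
green 19325 [255.853  165.6833] [ 0.5268 -0.1246] [174.2 130.9] yaw err -0.002 in box 0.0015089954342895001 -0.0004954920043446399
yellow 1251 [210.4013  90.3885] at z.077 u [0.0627 0.0972] v [0.026 0.047]
yellow 1251 [297.797   90.3397] at z.077 u [0.0631 0.0976] v [-0.0446 -0.0234]
yellow 602 [213.4551 254.2674] at z.077 u [-0.0846 -0.0494] v [0.0272 0.0468]
yellow 563 [293.357 254.913] at z.077 u [-0.0839 -0.0509] v [-0.045  -0.0256]
now u,v,z mm [  4.    0.4 228.5]
t 46.1 pos [ 0.5264 -0.122   0.2285] jaw -0.196 F [-0.2064 -0.1872 -0.2607] w 0.0001 
  shift units [0.95 0.02 0.13] n 1.0 turn x 0.06 tilt [ 0.   -0.03  0.05] j7 -0.34
```

View pics/fin.png

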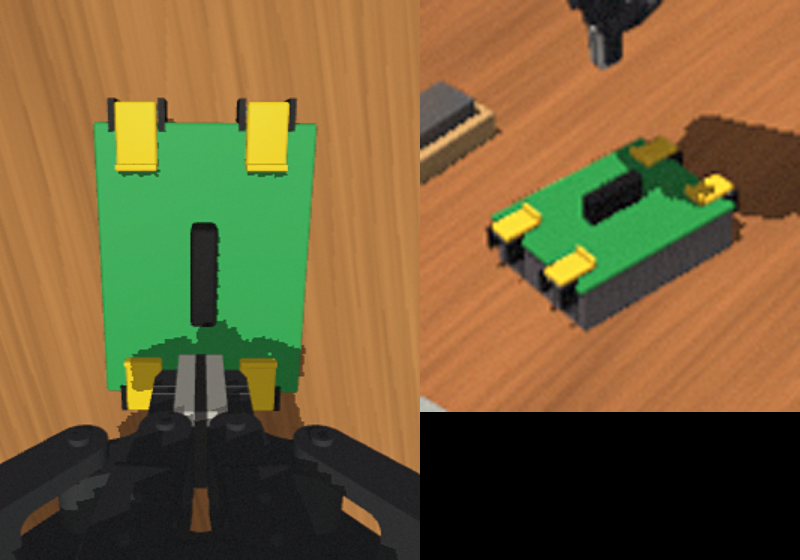

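All four clips lie flat over the rim (left view: (136,135), (267,135), (140,385) and (260,385)). The lid is seated and the gripper is clear, so I hand in.

```bash
python3 -c "
from workcell import bot
print(bot.job_done())"
```

```text
the job is handed in; nothing more can be done
None
```

The job is finished and handed in at about 46 s on the robot's clock; the hand-in gave no verdict. Only two plates were present. I slid each one over the granite's front edge, gripped it and stacked it on the battens. Then I seated the smaller green lid and pressed the clips down in the order a, c, b, d.

**Last checks**
- **Plates:** the top plate measured within 1 mm and 0.01 rad of the box centre before the lid went on.
- **Lid:** it was seated within 1.5 mm and 0.002 rad, with every clip still open at that point.
- **Clips:** after a and c, the side view showed both flat and the other two still open. At the end all four looked flat over the rim, and each had been pressed until the contact went rigid, at 19–56 N. I did not measure the clip angles directly.
- **Robot:** the gripper was clear of everything at hand-in.
- **Stone, oil and knife:** I kept the arm away from them but did not measure their positions again at the end.

**What disagreed**
- On the first plate the fingertip lost contact at the start of the slide, so I pressed again further back.
- The second plate touched down about 4 mm higher than I had worked out. It still settled flat and centred in the picture taken afterwards.

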